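# Put the widest check weight from the revolving stand on the spring balance

## Task

Turn the revolving stand by the bar on its top until the widest of the three hanging weights hangs above the pointer on the stand's foot. Then lift that weight up and out of its hook and stand it upright on the pan of the spring balance, inside the rim, setting it down gently: do not drop it and do not press the pan far down. The other two weights stay on their hooks, and the other things on the bench stay where they are.

Things in the scene. Friction and masses are not known exactly. Their poses are not given: they have to be found in the camera images.
- stand: the fixed foot of the revolving stand, a low grey disc 120 mm across; origin on the worktop on the stand's axis, z up. A small pointer lies on the worktop and sticks out of the disc along the foot's -x direction, to 83 mm from the axis; it points roughly to the robot's left (+y), where there is room for a slanting hand.
- knob (a point): centre of the grip bar on top of the turning head, on the stand's axis. The bar is 50 mm long (along x), 12 mm thick (along y) and 36 mm tall; its top is 11 mm above this point, its foot 25 mm below. Head, cover, forks and bar turn together about the vertical axis, either way, up to 3.1 rad from the start, with light friction (0.08 N m), and stay where left; turned in jerks, the weights swing.
- cover (a point): centre of the underside of the round cover (70 mm radius, 7 mm thick) that turns with the head, 178 mm above the worktop. Under it a hand that points straight down has no room at the weights: reach in slanting, from outside and above, about 40 degrees off vertical.
- pocket (a point): where a neck hangs in one of the three forks (the one along the bar, at 90 mm radius in +x; the others are 120 degrees from it), level with the fork's top, 150 mm up. Forks are 5 mm thick, slots 14 mm wide and open outwards. Prongs end 110 mm from the axis in lips turned up 5 mm: raise a weight more than 5 mm (at most 13, then its cylinder meets the fork), then pull straight out.
- wide_weight_centre (a point): centre of a plain steel weight's cylinder, which is 46 mm in diameter, 44 mm tall and upright (z up); above it a neck 10 mm thick, 18 mm long, then a round head 24 mm across, 6 mm thick; about 250 g. It hangs by the underside of its head in a fork of the stand, 90 mm from the stand's axis. This is the widest weight, the one to be moved.
- mid_weight_centre (a point): centre of a plain steel weight's cylinder, which is 36 mm in diameter, 44 mm tall and upright (z up); above it a neck 10 mm thick, 18 mm long, then a round head 24 mm across, 6 mm thick; about 180 g. It hangs by the underside of its head in a fork of the stand, 90 mm from the stand's axis. To be left on its hook (it rides round with the stand).
- slim_weight_centre (a point): centre of a plain steel weight's cylinder, which is 26 mm in diameter, 44 mm tall and upright (z up); above it a neck 10 mm thick, 18 mm long, then a round head 24 mm across, 6 mm thick; about 100 g. It hangs by the underside of its head in a fork of the stand, 90 mm from the stand's axis. To be left on its hook (it rides round with the stand).
- balance_axis (a point): a point on the upright axis of the spring balance, at the top of its fixed grey case (120 x 120 mm), 53 mm above the worktop. The round pan is above it on a stem drawn out by an amount that differs and is not reported: the empty pan's floor is 81 to 161 mm above the worktop, to be seen or felt. The pan is 78 mm across; its floor is 72 mm across inside a rim 4 mm high.
- pan (a joint): how far the pan is pressed down on its spring, in m: 0 empty, 0.001 to 0.003 under the wide weight alone, 0.016 at its stop; keep it under 0.0085 throughout; about 0.9 N a millimetre.
- lab_timer: a white bench timer, 62 x 62 x 21 mm; a bystander, to be left alone; origin at the centre of its underside.
- wrench_0: an open-ended spanner, 128 x 27 x 6 mm; a bystander, to be left alone; origin at the centre of its underside.
- crucible_0: a white porcelain crucible, 39 mm across, 28 mm tall; a bystander, to be left alone; origin at the centre of its underside.

How it is judged (in metres and radians):
On the way, in this order (a step that is already met when the one before it is completed fails the run):
1. the widest weight, still hanging in its hook, is above the pointer (within 25 mm to either side) (x of wide_weight_centre in the frame of stand below -0.07 m and y of wide_weight_centre in the frame of stand between -0.025 and 0.025 m and horizontal distance between wide_weight_centre and stand below 0.097 m and height (world z) of wide_weight_centre below 0.114 m), for 0.2 s.
2. the widest weight is off its hook and clear of the stand, and still in the air (horizontal distance between wide_weight_centre and stand above 0.14 m and height (world z) of wide_weight_centre above 0.09 m), for 0.1 s.
At the end, for the whole second after the job is handed in: The widest weight stands upright (within 0.1 rad) and at rest on the balance pan, inside the rim (centre within 16 mm of the balance's axis), the pan carrying it and not pressed beyond 6 mm; the other two weights still hang on their hooks (horizontal distance between wide_weight_centre and balance_axis below 0.016 m and angle between wide_weight_centre's own z axis and vertical below 0.1 rad and value of joint pan between 0.001 and 0.006 m and height (world z) of wide_weight_centre above 0.09 m and velocity of joint pan below 0.01 m/s and not (angle between mid_weight_centre's own z axis and vertical above 0.8 rad) and not (height (world z) of mid_weight_centre below 0.095 m) and not (angle between slim_weight_centre's own z axis and vertical above 0.8 rad) and not (height (world z) of slim_weight_centre below 0.095 m)); the robot touches nothing.
It fails at once if the pan is dropped on or pushed down towards its stop (pressed more than 8.5 mm) (value of joint pan above 0.0085 m).
It fails at once if another weight comes off its hook or is tipped (angle between any of mid_weight_centre, slim_weight_centre's own z axis and vertical above 0.8 rad or height (world z) of any of mid_weight_centre, slim_weight_centre below 0.095 m).
It fails at once if a bystander is moved by more than 30 mm (distance of any of lab_timer, wrench_0, crucible_0 from where it was at the start of the episode above 0.03 m).
It also fails if it takes over 58 s, if anything falls off the work surface, if the arm or the gripper's body presses on something with over 40 N, if the wrist force passes 120 N, or if a joint passes its speed limit or range.

## Robot

A 6-joint arm with a two-finger parallel gripper is mounted at the origin on a cart in front of the work surface, level with it; the furniture and walls round the work are solid. World frame = base frame: x ahead of the robot, y to its left, z up, the work surface at z = 0. Lengths are in mm, angles in rad, forces in N, time in s.
With the tool pointing down it reaches from about 350 to 875 mm from the base axis. Payload 15.5 kg.
Tool frame: the origin (TCP) lies midway between the tips of the shut fingers; the grasp point (between the pads) lies 19 mm behind it (robot.grip_point_offset is the distance from the TCP to the grasp point, in mm); z points along the fingers, y is the direction in which the jaws open and shut (so a half turn about z gives the same grasp; the last joint's range is limited). The gripper opens to 85 mm and grips with 20 to 120 N. Pads are 22 mm wide; open, the fingers measure 114 mm over their backs; the gripper's body (76 mm by 85 mm) begins 54 mm behind the grasp point. The pads swing forward as they close: fully open they stand 13 mm farther back than shut.
Start: joints at [1.085, 0.494, 1.345, -0, 1.302, -0.096], TCP at [237.498, 578.119, 231.277] pointing down, gripper open.
Joint ranges: [-2.91, 2.91], [-0.82, 2.16], [0.22, 2.67], [-1.22, 4.37], [0.12, 2.79], [-3.08, 3.08]. Speed limits (rad/s): [1.89, 1.89, 2.57, 3.01, 3.01, 3.01].

## Interface

Orientations are given as a rotation vector (axis times angle).
In Python, from station import sensors, eyes, robot, regions_of, place_of gives the robot as it stands. The module is installed in compiled form; this text tells all that it offers.
- The arm moves only by the tool servo_tool, never from a script. Its argument "plan" is a list of rows, each a list of 3 entries, a list of its own where there are three numbers: the gripper's target within -1 to 1 (fully open at 1, half-way at 0, shut at -1), then the shift along the tool's x, y, z in m, then the turn, a rotation vector about the tool's x, y, z in rad. A call has 1 to 12 rows; each row is the pose to reach, as a shift and turn from the pose measured when the call began, along the tool's axes at that moment; what a row does not reach only later rows make up. A row lasts 1/12 s, in which the tool goes at most 41.7 mm and 7.16 degrees, less where a joint would pass 70% of its speed; a pose out of reach is approached as far as the arm can. A call with a gripper value outside its range is refused whole. The fingers move at their own pace and stop on an object; "squeeze" is the grip in N (left out, the last holds). Time passes only in rows, so rows that repeat a pose let the fingers close. It gives the time, the measured TCP pose, the force and the opening at its end, in the units of the state.
- sensors.sense(): the state, without advancing time (a new reading comes with each control period).
- eyes.grab_frame(name): name is "side" or "top" or "wrist"; returns a dict with "pixels" (400x640x3 uint8, red, green, blue), "vfov" (degrees; the focal length in pixels is half the picture's height over the tangent of half this angle, whatever the lens; pixels are square), "cx", "cy" (the principal point, pixels), "rvec" (rotation vector, rad) and "tvec" (3), from world to camera coordinates, as OpenCV has them; the wrist camera has in their place "hand_eye" (4x4, takes a point from camera to tool coordinates, whose origin is the TCP and whose axes are the flange's). Camera axes: x right, y down, z forward; pixel columns grow to the right and rows downward; lengths in mm; the calibration is good to about 2 mm. A picture is of the moment at which its call begins: read the wrist's pose just before it. There is no depth.
- robot.sign_off(): hands the job in, once; it reports no verdict.
Trained networks look in a picture, given as the dict that the camera call returned (one of the last four; its "shot" number tells which), for a name from the list of things; names that differ only in an ending like _2 or _b are one class to them, and where a whole thing is asked for, a point or a joint stands for the part that bears it (a point fixed in the world has none). Each returns a list of dicts, best first, with "confidence" (0 to 1); they miss things now and then, are a little off and sometimes report something else, mostly with a low value. They report only what shows in the picture. A call takes as long as a camera call.
- regions_of(picture, name): "region" (400x640 bool, what is visible of it).
- place_of(picture, name): "position" ([x, y, z] in mm, in world coordinates, good to about 4 mm: a listed point, or the origin of a listed thing).
The state is a dict: "time": time; "joint_positions": joint angles; "joint_velocities": joint speeds; "effort": joint torques, N m; "tcp_pos": TCP position; "eef_rot": TCP orientation; "force": force on the tool from outside, world axes, zero at the start; "moment": the same for the moment, N m; "finger_gap": finger opening in mm.
Only numpy, scipy, OpenCV 4.12 (cv2) and the standard library are available. Lean on these libraries where they do the work, as an engineer would, in place of code of your own. Each camera call takes 0.05 s, during which the arm holds its last target.

## Working session

There is one attempt and no reset: what is moved stays moved. The work goes in short steps, Python scripts to look and compute and a tool call to move; the robot and the scene stay as the last step left them, time stands still between calls to the robot, and variables do not carry over. Pictures are saved under pics/ and viewed, and the job is handed in when it is done.

Besides the shell and the picture viewer there is one more tool, called after "Call:" as a command line: name --argument value ..., lists and objects as JSON in quotes. servo_tool: Moves the arm, as the interface text tells. Its arguments: {"type":"object","properties":{"plan":{"type":"array","items":{"type":"array"}},"squeeze":{"type":"number"}},"required":["plan"]}

```bash
ls; mkdir -p pics; cat > h.py <<'E'
import numpy as np, cv2
from scipy.spatial.transform import Rotation as R
from station import sensors, eyes, robot, regions_of, place_of
def save(p,n): cv2.imwrite('pics/'+n+'.png',cv2.cvtColor(p['pixels'],cv2.COLOR_RGB2BGR))
def st():
    s=sensors.sense(); 
    print('t',round(s['time'],2),'q',np.round(s['joint_positions'],3),'tcp',np.round(s['tcp_pos'],1),'rv',np.round(s['eef_rot'],3),'F',np.round(s['force'],1),'gap',np.round(s['finger_gap'],1))
    return s
E
python3 - <<'E'
from h import *
s=st(); print(R.from_rotvec(s['eef_rot']).as_matrix().round(3), robot.grip_point_offset)
for c in ['side','top']:
    p=eyes.grab_frame(c); save(p,c+'0')
    for n in ['stand','knob','cover','pocket','wide_weight_centre','mid_weight_centre','slim_weight_centre','balance_axis','lab_timer','wrench_0','crucible_0']:
        r=place_of(p,n); print(c,n,[(np.round(x['position'],1).tolist(),round(x['confidence'],2)) for x in r[:2]])
    if c=='side': print({k:v for k,v in p.items() if k!='pixels'})
st()
E
```

```text
pics
t 0.0 q [ 1.085  0.494  1.346  0.     1.302 -0.095] tcp [237.3 577.8 230.7] rv [-6.080e-01 -3.082e+00  2.000e-03] F [ 0.   0.7 -0.2] gap 85.4
[[-0.925  0.38  -0.001]
 [ 0.38   0.925 -0.001]
 [ 0.    -0.001 -1.   ]] 18.700000000000003
side stand [([513.3, -202.2, 0.3], 0.76), ([434.4, -166.3, 109.6], 0.26)]
side knob [([516.7, -203.6, 211.8], 0.57)]
side cover [([515.5, -205.0, 177.9], 0.96)]
side pocket [([525.2, -293.8, 148.7], 0.74), ([517.2, -205.6, 211.1], 0.28)]
side wide_weight_centre [([586.2, -152.0, 107.5], 0.64)]
side mid_weight_centre [([432.1, -167.1, 109.7], 0.62)]
side slim_weight_centre [([528.6, -291.4, 111.6], 0.73)]
side balance_axis [([494.6, 272.0, 52.5], 0.56)]
side lab_timer [([516.7, -203.6, 208.7], 0.71), ([420.7, 26.0, 0.3], 0.45)]
side wrench_0 [([381.1, -179.4, -2.2], 0.78)]
side crucible_0 []
{'vfov': 44.4348210887355, 'cx': 315.1706175428925, 'cy': 197.00948217028744, 'rvec': array([ 1.9545853 , -0.03489452,  0.04718829]), 'tvec': array([-491.98730126,  137.47011422, 1262.18477334]), 'shot': 1}
top stand []
top knob [([517.6, -205.5, 210.5], 0.68)]
top cover [([520.9, -205.1, 175.3], 0.57)]
top pocket [([526.6, -294.1, 150.2], 0.95)]
top wide_weight_centre [([587.3, -151.8, 108.5], 0.53)]
top mid_weight_centre [([514.7, -203.0, -1.8], 0.73), ([432.3, -170.0, 111.2], 0.6)]
top slim_weight_centre [([530.9, -293.2, 106.6], 0.56)]
top balance_axis [([499.3, 271.1, 56.4], 0.61)]
top lab_timer [([419.9, 28.2, 4.1], 0.7), ([590.1, -151.4, 107.8], 0.63)]
top wrench_0 [([529.2, -291.1, 107.1], 0.57), ([383.8, -175.3, 2.6], 0.55)]
top crucible_0 [([554.8, 58.8, -3.7], 0.73)]
t 1.2 q [ 1.086  0.494  1.345  0.     1.303 -0.096] tcp [237.5 578.1 231.3] rv [-0.608 -3.082  0.   ] F [ 0.1 -0.1 -0.7] gap 85.2
```

View pics/side0.png

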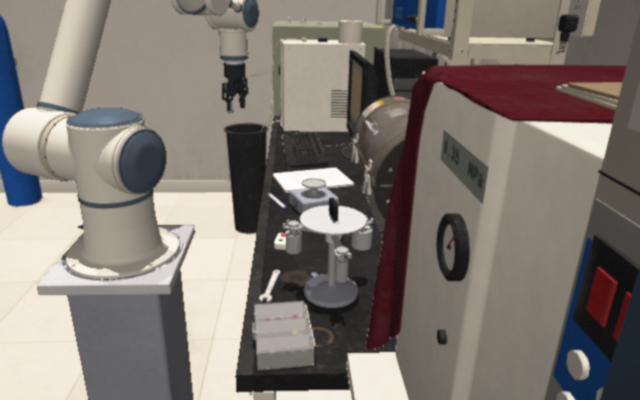

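View pics/top0.png

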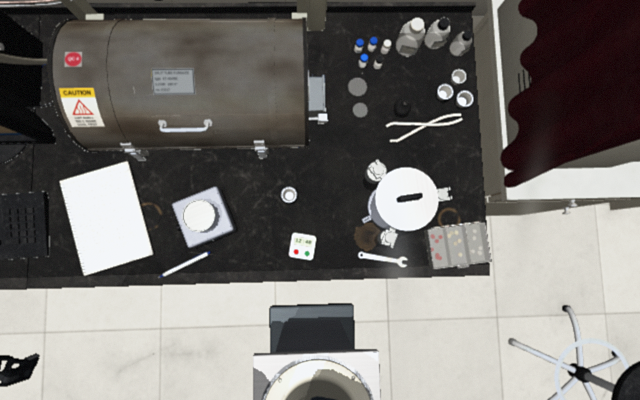

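```bash
cat >> h.py <<'E'
def K(p):
    f=200/np.tan(np.radians(p['vfov'])/2); return np.array([[f,0,p['cx']],[0,f,p['cy']],[0,0,1.]])
def unproj(p,u,v,z):
    Rm=R.from_rotvec(p['rvec']).as_matrix(); d=Rm.T@np.linalg.inv(K(p))@[u,v,1]; o=-Rm.T@p['tvec']
    return o+d*(z-o[2])/d[2]
def proj(p,X):
    return cv2.projectPoints(np.array(X,float).reshape(-1,3),p['rvec'],p['tvec'],K(p),None)[0].reshape(-1,2)
E
python3 - <<'E'
from h import *
for c,b in [('top',(340,140,140,110)),('side',(260,170,130,150))]:
    p=eyes.grab_frame(c); x,y,w,h=b
    im=cv2.cvtColor(p['pixels'],cv2.COLOR_RGB2BGR)[y:y+h,x:x+w]
    cv2.imwrite(f'pics/{c}z.png',cv2.resize(im,None,fx=5 if c=='top' else 4,fy=5 if c=='top' else 4,interpolation=cv2.INTER_CUBIC))
    for a in (60,75,90,105,120): 
        t=np.radians(a);q=proj(p,[516.5+83*np.cos(t),-204+83*np.sin(t),2])[0]
        print(c,a,q, ((q-[x,y])*(5 if c=='top' else 4)).round())
    print(unproj(p,367,218,2))
    if c=='top':
        r=place_of(p,'stand');print(r)
        # bar: dark pixels region
E
```

```text
top 60 [361.18145867 191.3489882 ] [106. 257.]
top 75 [358.33169956 198.95583066] [ 92. 295.]
top 90 [357.56021429 207.10401209] [ 88. 336.]
top 105 [358.93355562 215.23680922] [ 95. 376.]
top 120 [362.36940039 222.79166838] [112. 414.]
[ 487.25540447 -144.78394512    2.        ]
[{'position': [515.4, -205.5, 3.5], 'confidence': 0.67}]
side 60 [345.19654243 274.19477598] [341. 417.]
side 75 [336.52104275 272.47655154] [306. 410.]
side 90 [327.49705271 271.95459051] [270. 408.]
side 105 [318.62260644 272.6529787 ] [234. 411.]
side 120 [310.39229894 274.54424675] [202. 418.]
[657.26580206 189.91169147   2.        ]
```

View pics/topz.png

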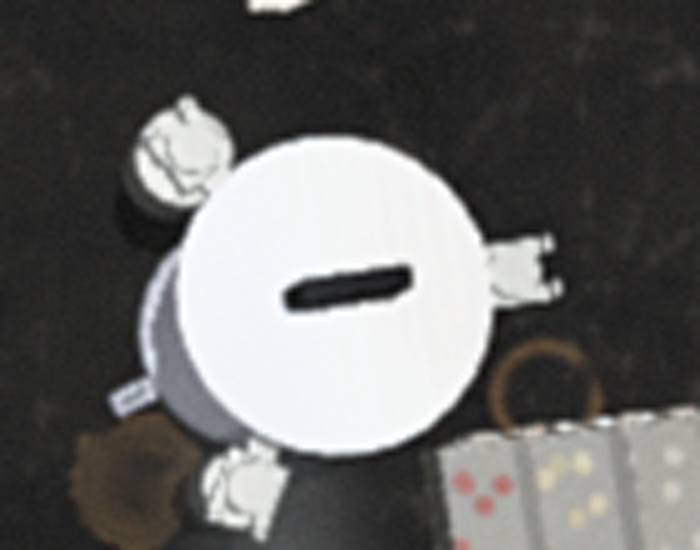

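View pics/sidez.png

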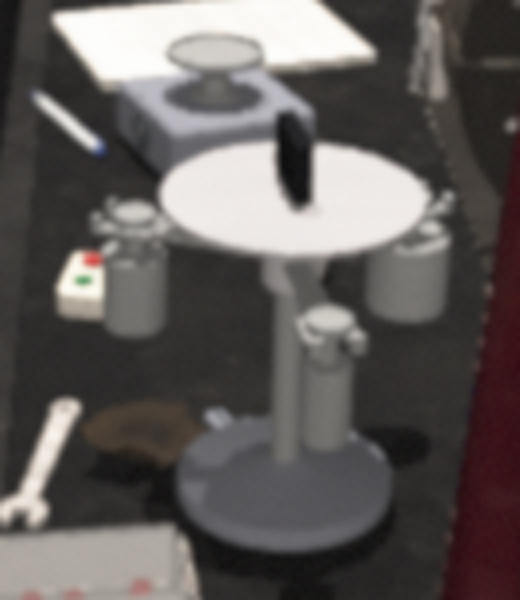

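```bash
cat >> h.py <<'E'
def goal(pos,Rm):
    s=st(); R0=R.from_rotvec(s['eef_rot'])
    d=R0.inv().apply(np.array(pos)-s['tcp_pos'])/1000; w=(R0.inv()*R.from_matrix(Rm)).as_rotvec()
    print('shift',d.round(4).tolist(),'turn',w.round(4).tolist(),'rows',round(np.linalg.norm(d)/.0417,1),round(np.degrees(np.linalg.norm(w))/7.16,1))
def down(yang):
    a=np.radians(yang); y=np.array([np.cos(a),np.sin(a),0]); z=np.array([0,0,-1.]); return np.column_stack([np.cross(y,z),y,z])
E
python3 - <<'E'
from h import *
p=eyes.grab_frame('top')
for u,v in [(363.2,220.8),(362.0,220.0),(364.5,222)]:
    q=unproj(p,u,v,3)-[516.5,-204.5,0]; print(q, np.degrees(np.arctan2(q[1],q[0])))
# bar ends on topz: (285,300),(412,276)
for z in (221,):
  a=unproj(p,340+287/5,140+297/5,z); b=unproj(p,340+411/5,140+278/5,z); print(a,b,(a+b)/2,np.degrees(np.arctan2(*(b-a)[1::-1])))
goal([516,-204,300],down(6.4))
E
```

```text
[-36.39931415  70.14427526   3.        ] 117.42573160716243
[-34.22902415  73.21696102   3.        ] 115.05614976301469
[-39.62169849  66.84980308   3.        ] 120.65510828099806
[ 510.49600173 -176.39765656  221.        ] [ 517.36095578 -229.40069616  221.        ] [ 513.92847876 -202.89917636  221.        ] -82.6201340634812
t 1.4 q [ 1.086  0.494  1.346  0.     1.302 -0.096] tcp [237.5 578.1 231.3] rv [-0.608 -3.082  0.   ] F [-0.2  0.1 -0.2] gap 85.6
shift [-0.5548, -0.6176, -0.0687] turn [-0.0, -0.0, 1.0694] rows 20.0 8.6
```

Call:
servo_tool --plan '[[1,[-0.02,-0.02,-0.0685],[0,0,0.1]],[1,[-0.05,-0.055,-0.0685],[0,0,0.2]],[1,[-0.08,-0.09,-0.0685],[0,0,0.3]],[1,[-0.11,-0.122,-0.0685],[0,0,0.4]],[1,[-0.138,-0.153,-0.0685],[0,0,0.5]],[1,[-0.166,-0.184,-0.0685],[0,0,0.6]],[1,[-0.193,-0.215,-0.0685],[0,0,0.7]],[1,[-0.221,-0.246,-0.0685],[0,0,0.8]],[1,[-0.249,-0.277,-0.0685],[0,0,0.9]],[1,[-0.277,-0.308,-0.0685],[0,0,1.0]],[1,[-0.305,-0.339,-0.0685],[0,0,1.069]],[1,[-0.333,-0.37,-0.0685],[0,0,1.069]]]'

```text
time: 2.4
tcp_pos: [395.4, 134.5, 300.1]
eef_rot: [2.099, 2.337, 0.001]
force: [2.4, 0.3, 0.2]
finger_gap: 85.3
```

```bash
python3 - <<'E'
from h import *
goal([516,-204,300],down(6.4))
E
```

```text
t 2.4 q [0.185 0.122 1.712 0.    1.307 0.078] tcp [395.4 134.5 300.1] rv [2.099e+00 2.337e+00 1.000e-03] F [2.4 0.3 0.2] gap 85.3
shift [-0.3495, 0.0838, 0.0001] turn [0.0008, -0.0001, -0.0046] rows 8.6 0.0
```

Call:
servo_tool --plan '[[1,[-0.035,0.0084,0],[0,0,0]],[1,[-0.07,0.0168,0],[0,0,0]],[1,[-0.105,0.0251,0],[0,0,0]],[1,[-0.14,0.0335,0],[0,0,0]],[1,[-0.175,0.042,0],[0,0,0]],[1,[-0.21,0.0503,0],[0,0,0]],[1,[-0.245,0.0587,0],[0,0,0]],[1,[-0.28,0.067,0],[0,0,0]],[1,[-0.315,0.0755,0],[0,0,0]],[1,[-0.34,0.0815,0],[0,0,0]],[1,[-0.3495,0.0838,0],[0,0,-0.0046]],[1,[-0.3495,0.0838,0],[0,0,-0.0046]]]'

```text
time: 3.4
tcp_pos: [516.5, -205.9, 299.7]
eef_rot: [2.096, 2.34, 0.001]
force: [-1.2, -0.2, -0.4]
finger_gap: 85.3
```

```bash
cat >> h.py <<'E'
def wcam(p,s):
    T=np.eye(4); T[:3,:3]=R.from_rotvec(s['eef_rot']).as_matrix(); T[:3,3]=s['tcp_pos']
    W=T@p['hand_eye']; V=np.linalg.inv(W); p=dict(p); p['rvec']=R.from_matrix(V[:3,:3]).as_rotvec(); p['tvec']=V[:3,3]; return p
E
python3 - <<'E'
from h import *
s=st(); p=eyes.grab_frame('wrist'); save(p,'w1'); print(p['hand_eye'],p['vfov'])
for n in ['knob','cover','pocket','stand','wide_weight_centre']:
    print(n,[(np.round(x['position'],1).tolist(),round(x['confidence'],2)) for x in place_of(p,n)[:2]])
q=wcam(p,s); print(proj(q,[516,-204,221]))
E
```

```text
t 3.4 q [-0.487  0.334  1.418  0.     1.389 -0.597] tcp [ 516.5 -205.9  299.7] rv [2.096e+00 2.340e+00 1.000e-03] F [-1.2 -0.2 -0.4] gap 85.3
[[-9.32369050e-04 -9.57114949e-01 -2.89706931e-01  7.42574639e+01]
 [ 9.99998523e-01 -4.74112339e-04 -1.65197175e-03  9.85165674e-01]
 [ 1.44377323e-03 -2.89708043e-01  9.57113977e-01 -1.41770956e+02]
 [ 0.00000000e+00  0.00000000e+00  0.00000000e+00  1.00000000e+00]] 60.08781690430296
knob [([517.9, -207.1, 212.7], 0.83)]
cover [([515.9, -201.4, 174.4], 0.7), ([589.2, -153.3, 113.1], 0.33)]
pocket [([526.3, -293.3, 148.6], 0.79)]
stand []
wide_weight_centre [([588.3, -149.8, 113.3], 0.6)]
[[321.03238502 203.5478844 ]]
```

View pics/w1.png

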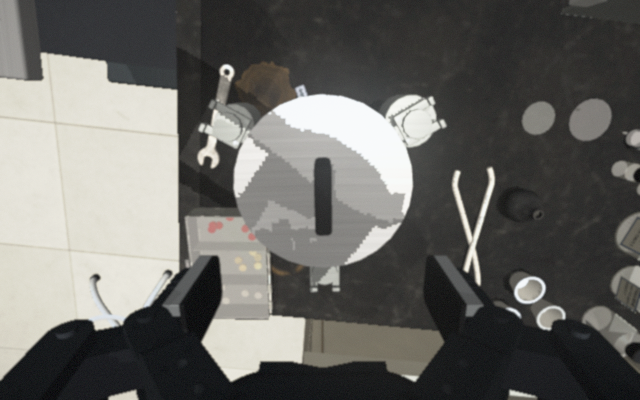

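```bash
python3 - <<'E'
from h import *
s=st(); p=eyes.grab_frame('wrist'); q=wcam(p,s)
g=p['pixels'].max(2)[140:250,290:360]; ys,xs=np.where(g<70); xs=xs+290; ys=ys+140
(c,wh,a)=cv2.minAreaRect(np.column_stack([xs,ys]).astype(np.float32)); print(c,wh,a)
b=cv2.boxPoints((c,wh,a)); P=np.array([unproj(q,*x,215) for x in b]); print(P.round(1),P.mean(0))
e=P[1]-P[0] if np.linalg.norm(P[1]-P[0])>30 else P[2]-P[1]; print(np.linalg.norm(e),np.degrees(np.arctan2(e[1],e[0])))
print('cover ctr', [unproj(q,*x,185) for x in [(323,181)]])
im=cv2.cvtColor(p['pixels'],cv2.COLOR_RGB2BGR)[60:140,180:450]; cv2.imwrite('pics/w1z.png',cv2.resize(im,None,fx=2.9,fy=2.9,interpolation=cv2.INTER_CUBIC))
m=regions_of(p,'cover')[0]['region']; u,v=np.where(m)[::-1]; (cc,ax,an)=cv2.minAreaRect(np.column_stack([u,v]).astype(np.float32)); print(cc,ax, unproj(q,*cc,185))
for t in (298,302,306): 
  for w in (86,90): 
    x=unproj(q,t,w,3)-[516.5,-204.5,0]; print(t,w,x.round(),np.degrees(np.arctan2(x[1],x[0])))
E
```

```text
t 3.7 q [-4.830e-01  3.310e-01  1.421e+00  1.000e-03  1.389e+00 -5.960e-01] tcp [ 515.8 -202.8  300.4] rv [2.092e+00 2.343e+00 1.000e-03] F [-0.3  0.6 -0.3] gap 85.6
(323.1587219238281, 200.48501586914062) (75.18512725830078, 15.882262229919434) 88.69805145263672
[[ 508.  -175.3  215. ]
 [ 518.5 -173.9  215. ]
 [ 526.1 -227.8  215. ]
 [ 514.9 -229.4  215. ]] [ 516.8808345  -201.60553158  215.        ]
54.4251202649256 -81.92237436309689
cover ctr [array([ 515.99504252, -194.62288072,  185.        ])]
(322.5, 196.0) (196.0, 245.0) [ 516.95960557 -206.61727816  185.        ]
298 86 [-38.  78.   3.] 116.27318933071304
298 90 [-38.  73.   3.] 117.42653390329244
302 86 [-34.  78.   3.] 113.21418549091133
302 90 [-33.  74.   3.] 114.21498963551367
306 86 [-29.  79.   3.] 110.05345839672701
306 90 [-28.  74.   3.] 110.88375259973525
```

View pics/w1z.png

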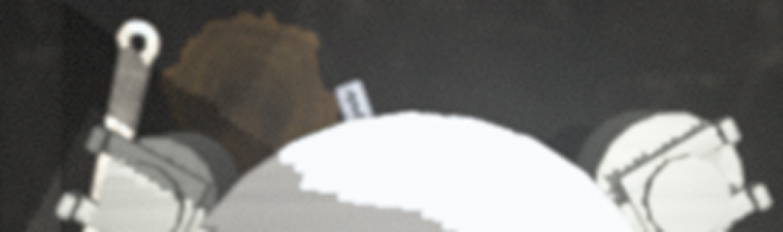

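```bash
python3 - <<'E'
from h import *
goal([516.8,-204,195],down(7.4))
E
```

```text
t 3.8 q [-4.830e-01  3.310e-01  1.421e+00  1.000e-03  1.389e+00 -5.960e-01] tcp [ 516.  -203.2  300.4] rv [2.092e+00 2.343e+00 1.000e-03] F [ 0.2  0.3 -0.2] gap 85.5
shift [-0.0009, 0.0006, 0.1054] turn [0.001, 0.0001, -0.0164] rows 2.5 0.1
```

Call:
servo_tool --plan '[[1,[-0.001,0.0006,0.03],[0,0,-0.016]],[1,[-0.001,0.0006,0.06],[0,0,-0.016]],[1,[-0.001,0.0006,0.085],[0,0,-0.016]],[1,[-0.001,0.0006,0.1],[0,0,-0.016]],[1,[-0.001,0.0006,0.1055],[0,0,-0.016]],[0,[-0.001,0.0006,0.1055],[0,0,-0.016]],[-0.5,[-0.001,0.0006,0.1055],[0,0,-0.016]],[-1,[-0.001,0.0006,0.1055],[0,0,-0.016]],[-1,[-0.001,0.0006,0.1055],[0,0,-0.016]],[-1,[-0.001,0.0006,0.1055],[0,0,-0.016]],[-1,[-0.001,0.0006,0.1055],[0,0,-0.016]],[-1,[-0.001,0.0006,0.1055],[0,0,-0.016]]]' --squeeze 25

```text
time: 4.8
tcp_pos: [516.6, -204.3, 195.5]
eef_rot: [2.073, 2.359, 0.001]
force: [-4.8, -1.0, 10.1]
finger_gap: 11.3
```

```bash
python3 - <<'E'
from h import *
st(); p=eyes.grab_frame('wrist'); save(p,'w2')
E
```

```text
t 4.8 q [-0.484  0.435  1.565  0.     1.141 -0.613] tcp [ 516.6 -204.3  195.5] rv [2.073e+00 2.359e+00 1.000e-03] F [-4.8 -1.  10.1] gap 11.3
```

View pics/w2.png

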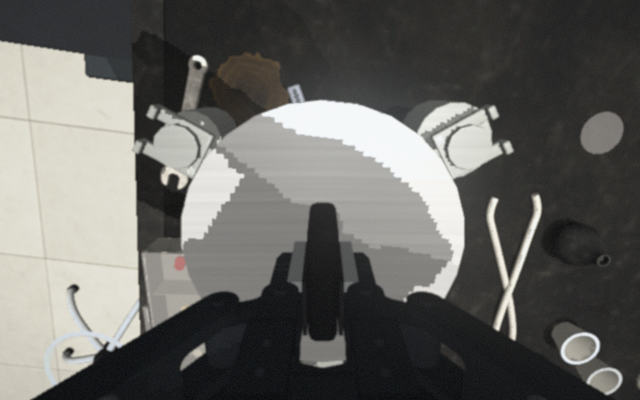

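Call:
servo_tool --plan '[[-1,[0,0,-0.0015],[0,0,-0.015]],[-1,[0,0,-0.0015],[0,0,-0.045]],[-1,[0,0,-0.0015],[0,0,-0.09]],[-1,[0,0,-0.0015],[0,0,-0.14]],[-1,[0,0,-0.0015],[0,0,-0.2]],[-1,[0,0,-0.0015],[0,0,-0.26]],[-1,[0,0,-0.0015],[0,0,-0.32]],[-1,[0,0,-0.0015],[0,0,-0.38]],[-1,[0,0,-0.0015],[0,0,-0.44]],[-1,[0,0,-0.0015],[0,0,-0.5]],[-1,[0,0,-0.0015],[0,0,-0.56]],[-1,[0,0,-0.0015],[0,0,-0.62]]]'

```text
time: 5.85
tcp_pos: [516.5, -204.1, 196.4]
eef_rot: [1.25, 2.882, 0.001]
force: [4.1, -0.6, -14.2]
finger_gap: 11.6
```

```bash
python3 - <<'E'
from h import *
goal([516.6,-204.3,197],down(7.4+78.5))
E
```

```text
t 5.85 q [-4.840e-01  4.340e-01  1.564e+00  1.000e-03  1.144e+00 -1.236e+00] tcp [ 516.5 -204.1  196.4] rv [1.250e+00 2.882e+00 1.000e-03] F [  4.1  -0.6 -14.2] gap 11.6
shift [-0.0002, -0.0001, -0.0006] turn [0.0005, 0.0005, -0.7472] rows 0.0 6.0
```

Call:
servo_tool --plan '[[-1,[0,0,0.0003],[0,0,-0.065]],[-1,[0,0,0.0006],[0,0,-0.13]],[-1,[0,0,0.0008],[0,0,-0.2]],[-1,[0,0,0.0008],[0,0,-0.27]],[-1,[0,0,0.0008],[0,0,-0.34]],[-1,[0,0,0.0008],[0,0,-0.41]],[-1,[0,0,0.0008],[0,0,-0.48]],[-1,[0,0,0.0008],[0,0,-0.55]],[-1,[0,0,0.0008],[0,0,-0.62]],[-1,[0,0,0.0008],[0,0,-0.68]],[-1,[0,0,0.0008],[0,0,-0.72]],[-1,[0,0,0.0008],[0,0,-0.745]]]'

```text
time: 6.85
tcp_pos: [516.6, -204.0, 196.4]
eef_rot: [0.111, 3.138, 0.0]
force: [-2.3, 2.3, 8.1]
finger_gap: 11.8
```

Call:
servo_tool --plan '[[-1,[0,0,0],[0,0,0]],[-1,[0,0,0],[0,0,0]]]'

```text
time: 7.02
tcp_pos: [516.6, -204.0, 196.4]
eef_rot: [0.111, 3.138, 0.0]
force: [1.0, 0.7, -2.4]
finger_gap: 11.3
```

```bash
python3 - <<'E'
from h import *
s=st(); p=eyes.grab_frame('wrist'); save(p,'w3'); q=wcam(p,s)
for n in ['wide_weight_centre']:
    print(n,[(np.round(x['position'],1).tolist(),round(x['confidence'],2)) for x in place_of(p,n)[:2]])
p=eyes.grab_frame('top');print([(np.round(x['position'],1).tolist(),round(x['confidence'],2)) for x in place_of(p,'wide_weight_centre')[:2]])
p=eyes.grab_frame('side');print([(np.round(x['position'],1).tolist(),round(x['confidence'],2)) for x in place_of(p,'wide_weight_centre')[:2]])
E
```

```text
t 7.02 q [-4.840e-01  4.340e-01  1.564e+00  1.000e-03  1.143e+00 -1.984e+00] tcp [ 516.6 -204.   196.4] rv [0.111 3.138 0.   ] F [ 1.   0.7 -2.4] gap 11.3
wide_weight_centre [([478.3, -125.8, 110.2], 0.97)]
[([478.1, -123.1, 106.4], 0.74)]
[([477.9, -123.5, 112.8], 0.57)]
```

View pics/w3.png

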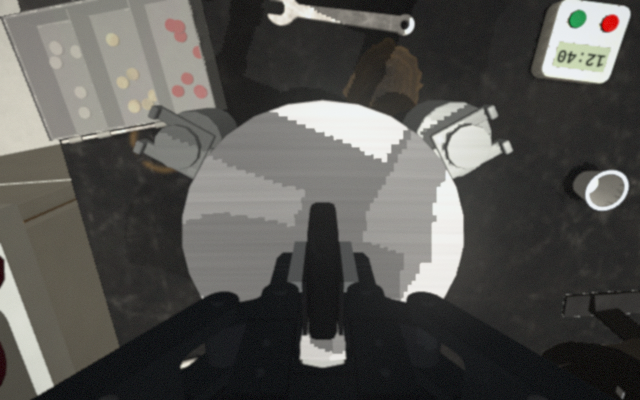

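Call:
servo_tool --plan '[[-0.5,[0,0,0],[0,0,0]],[0,[0,0,0],[0,0,0]],[0.3,[0,0,0],[0,0,0]],[0.6,[0,0,-0.02],[0,0,0]],[1,[0,0,-0.05],[0,0,0]],[1,[0,0,-0.09],[0,0,0]],[1,[0,0,-0.12],[0,0,0]],[1,[0,0,-0.12],[0,0,0]],[1,[0,0,-0.12],[0,0,0]]]'

```text
time: 8.07
tcp_pos: [517.2, -204.4, 318.2]
eef_rot: [0.112, 3.135, -0.002]
force: [-0.4, -1.0, -1.5]
finger_gap: 85.4
```

```bash
cat >> h.py <<'E'
def slant(ang,tilt,flip=False):
    a=np.radians(ang); t=np.radians(tilt); inw=-np.array([np.cos(a),np.sin(a),0]); z=np.sin(t)*inw+np.cos(t)*np.array([0,0,-1.])
    y=np.array([-inw[1],inw[0],0]); y=-y if flip else y
    return np.column_stack([np.cross(y,z),y,z])
E
python3 - <<'E'
from h import *
s=st(); p=eyes.grab_frame('wrist'); save(p,'w4'); q=wcam(p,s)
for c in ['wrist','top','side']:
    p=eyes.grab_frame(c)
    for n in ['wide_weight_centre','pocket','knob']:
        print(c,n,[(np.round(x['position'],1).tolist(),round(x['confidence'],2)) for x in place_of(p,n)[:2]])
print(R.from_rotvec(s['eef_rot']).as_matrix().round(2))
for f in (0,1):
    print(slant(115.6,40,f).round(2)); goal([400,40,330],slant(115.6,40,f))
E
```

```text
t 8.07 q [-4.840e-01  3.180e-01  1.391e+00  1.000e-03  1.427e+00 -1.984e+00] tcp [ 517.2 -204.4  318.2] rv [ 1.120e-01  3.135e+00 -2.000e-03] F [-0.4 -1.  -1.5] gap 85.4
wrist wide_weight_centre [([479.9, -123.1, 109.2], 0.86)]
wrist pocket [([605.3, -211.2, 149.5], 0.67)]
wrist knob [([515.9, -201.7, 208.7], 0.75)]
top wide_weight_centre [([479.4, -122.3, 107.2], 0.77)]
top pocket [([604.9, -211.6, 149.9], 0.83)]
top knob []
side wide_weight_centre [([474.7, -123.5, 110.9], 0.68)]
side pocket [([514.4, -203.7, 177.6], 0.65), ([605.4, -213.0, 147.8], 0.6)]
side knob [([517.0, -203.7, 210.8], 0.8)]
[[-1.    0.07  0.  ]
 [ 0.07  1.   -0.  ]
 [-0.   -0.   -1.  ]]
[[-0.33  0.9   0.28]
 [ 0.69  0.43 -0.58]
 [-0.64  0.   -0.77]]
t 8.72 q [-4.840e-01  3.210e-01  1.393e+00  1.000e-03  1.427e+00 -1.984e+00] tcp [ 516.5 -204.   316.3] rv [0.112 3.139 0.   ] F [-0.2 -0.2 -0.6] gap 85.6
shift [0.1335, 0.2351, -0.0138] turn [0.3676, -0.6305, 1.0079] rows 6.5 10.0
[[ 0.33 -0.9   0.28]
 [-0.69 -0.43 -0.58]
 [ 0.64 -0.   -0.77]]
t 8.72 q [-4.840e-01  3.210e-01  1.393e+00  1.000e-03  1.427e+00 -1.984e+00] tcp [ 516.5 -204.   316.3] rv [0.112 3.139 0.   ] F [-0.2 -0.2 -0.6] gap 85.6
shift [0.1335, 0.2351, -0.0138] turn [0.723, 0.4216, -1.9895] rows 6.5 17.3
```

View pics/w4.png

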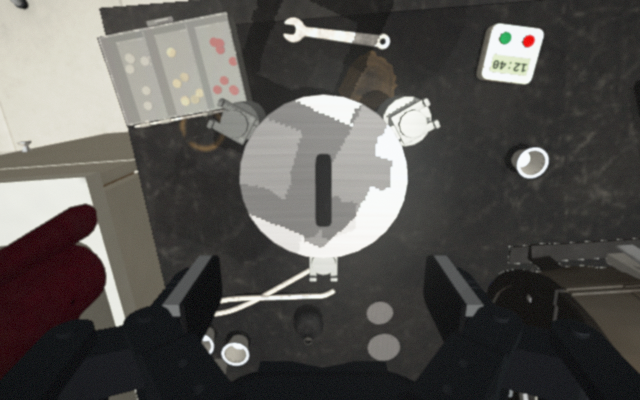

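```bash
python3 - <<'E'
from h import *
goal([430,-20,300],slant(115.5,40))
S=slant(115.5,40); s=sensors.sense(); R0=R.from_rotvec(s['eef_rot']); w=(R0.inv()*R.from_matrix(S)).as_rotvec()
print(w/12)
E
```

```text
t 8.72 q [-4.840e-01  3.210e-01  1.393e+00  1.000e-03  1.427e+00 -1.984e+00] tcp [ 516.5 -204.   316.3] rv [0.112 3.139 0.   ] F [-0.2 -0.2 -0.6] gap 85.6
shift [0.0993, 0.1774, 0.0162] turn [0.3682, -0.6303, 1.0096] rows 4.9 10.0
[ 0.03068626 -0.05252499  0.08412965]
```

Call:
servo_tool --plan '[[1,[0.01,0.018,0],[0.03,-0.05,0.08]],[1,[0.025,0.045,0],[0.06,-0.105,0.168]],[1,[0.042,0.075,0],[0.09,-0.158,0.252]],[1,[0.06,0.105,0],[0.122,-0.21,0.336]],[1,[0.078,0.14,0],[0.153,-0.262,0.42]],[1,[0.09,0.16,0],[0.184,-0.315,0.505]]]'

```text
time: 9.22
tcp_pos: [443.4, -49.6, 316.3]
eef_rot: [0.751, 2.757, -0.254]
force: [1.5, -0.1, 0.1]
finger_gap: 85.4
```

```bash
python3 - <<'E'
from h import *
goal([430,-20,300],slant(115.5,40))
E
```

```text
t 9.22 q [-0.08   0.051  1.797 -0.254  1.067 -1.022] tcp [443.4 -49.6 316.3] rv [ 0.751  2.757 -0.254] F [ 1.5 -0.1  0.1] gap 85.4
shift [0.03, 0.0198, 0.0056] turn [0.1986, -0.3479, 0.5546] rows 0.9 5.5
```

Call:
servo_tool --plan '[[1,[0.005,0.003,0],[0.033,-0.058,0.092]],[1,[0.01,0.007,0.001],[0.066,-0.116,0.185]],[1,[0.015,0.01,0.002],[0.099,-0.174,0.277]],[1,[0.02,0.013,0.003],[0.132,-0.232,0.37]],[1,[0.025,0.017,0.004],[0.165,-0.29,0.462]],[1,[0.03,0.02,0.0055],[0.199,-0.348,0.555]],[1,[0.03,0.02,0.0055],[0.199,-0.348,0.555]]]'

```text
time: 9.8
tcp_pos: [429.7, -19.7, 300.2]
eef_rot: [1.317, 2.153, -0.479]
force: [-0.3, -0.8, -0.4]
finger_gap: 85.6
```

```bash
python3 - <<'E'
from h import *
s=st()
p=eyes.grab_frame('wrist'); save(p,'w5')
for n in ['wide_weight_centre','knob','cover']: print(n,[(np.round(x['position'],1).tolist(),round(x['confidence'],2)) for x in place_of(p,n)[:2]])
goal([447.6,-59.5,194.3],slant(115.5,40))
E
```

```text
t 9.8 q [ 0.309  0.151  1.914 -0.772  1.103  0.208] tcp [429.7 -19.7 300.2] rv [ 1.317  2.153 -0.479] F [-0.3 -0.8 -0.4] gap 85.6
wide_weight_centre [([477.6, -124.7, 112.4], 0.77)]
knob [([515.5, -202.5, 212.3], 0.66)]
cover [([513.4, -205.1, 176.0], 0.67)]
t 10.0 q [ 0.305  0.15   1.913 -0.767  1.101  0.192] tcp [430.1 -19.7 299.7] rv [ 1.309  2.164 -0.48 ] F [-0.3  0.4  0.8] gap 85.3
shift [0.0322, -0.0011, 0.1094] turn [0.0084, -0.0212, 0.0346] rows 2.7 0.3
```

View pics/w5.png

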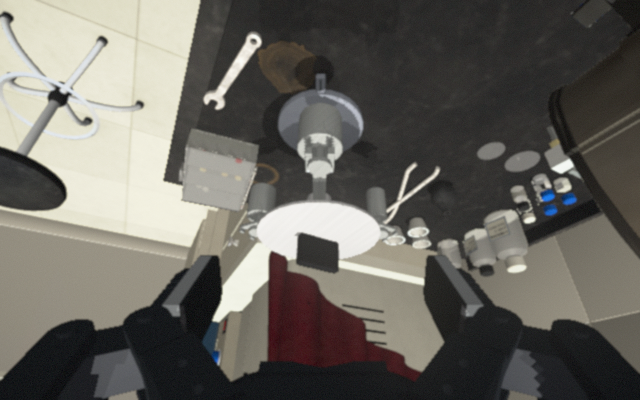

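Call:
servo_tool --plan '[[1,[0.01,0,0.03],[0.008,-0.021,0.035]],[1,[0.022,-0.0005,0.065],[0.008,-0.021,0.035]],[1,[0.032,-0.001,0.095],[0.008,-0.021,0.035]],[1,[0.032,-0.001,0.1094],[0.008,-0.021,0.035]],[1,[0.032,-0.001,0.1094],[0.008,-0.021,0.035]],[1,[0.032,-0.001,0.1094],[0.008,-0.021,0.035]]]'

```text
time: 10.5
tcp_pos: [447.6, -60.4, 194.7]
eef_rot: [1.339, 2.123, -0.488]
force: [-0.3, -0.4, 0.3]
finger_gap: 85.6
```

```bash
python3 - <<'E'
from h import *
s=st()
p=eyes.grab_frame('wrist'); save(p,'w6'); q=wcam(p,s)
for n in ['wide_weight_centre','knob','pocket']: print(n,[(np.round(x['position'],1).tolist(),round(x['confidence'],2)) for x in place_of(p,n)[:2]])
print(proj(q,[[478,-123.3,110],[478,-123.3,156],[478,-123.3,132]]))
goal([483.6,-134.9,94.7],slant(115.5,40))
E
```

```text
t 10.5 q [ 0.203  0.353  2.058 -1.002  0.833  0.5  ] tcp [447.6 -60.4 194.7] rv [ 1.339  2.123 -0.488] F [-0.3 -0.4  0.3] gap 85.6
wide_weight_centre [([481.0, -128.7, 111.5], 0.84)]
knob [([520.1, -204.2, 212.4], 0.91)]
pocket [([607.3, -213.3, 148.7], 0.74), ([608.4, -211.2, 109.5], 0.15)]
[[322.15226698 192.38969344]
 [321.92796295 248.15300117]
 [322.05063152 217.65687057]]
t 10.7 q [ 0.206  0.351  2.057 -1.003  0.833  0.503] tcp [448.3 -59.2 195.7] rv [ 1.338  2.12  -0.484] F [-0.5 -1.1 -0.5] gap 85.1
shift [0.0009, -0.001, 0.131] turn [0.0024, 0.0001, -0.001] rows 3.1 0.0
```

View pics/w6.png

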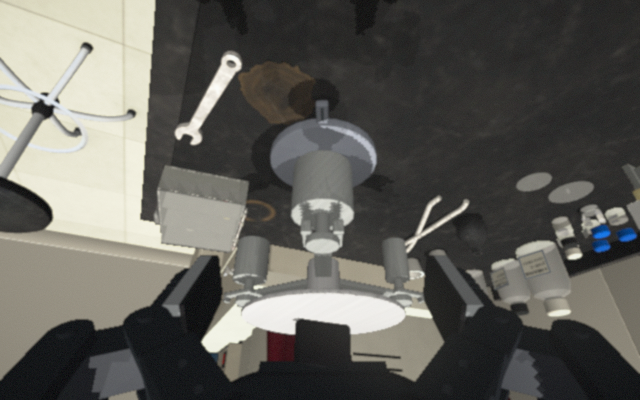

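```bash
cat > kin.py <<'E'
import numpy as np
from scipy.spatial.transform import Rotation as R
from scipy.optimize import least_squares
D=[([1.085,.494,1.3455,0,1.302,-.096],[237.5,578.1,231.3],[-.608,-3.082,0]),
([-.484,.435,1.565,0,1.141,-.613],[516.6,-204.3,195.5],[2.073,2.359,.001]),
([-.484,.321,1.393,.001,1.427,-1.984],[516.5,-204,316.3],[.112,3.139,0]),
([.305,.150,1.913,-.767,1.101,.192],[430.1,-19.7,299.7],[1.309,2.164,-.48]),
([.206,.351,2.057,-1.003,.833,.503],[448.3,-59.2,195.7],[1.338,2.120,-.484]),
([-.08,.051,1.797,-.254,1.067,-1.022],[443.4,-49.6,316.3],[.751,2.757,-.254])]
def fk(q,p):
    L1,L2,T,h,d,a1,a3=p
    rz=lambda a:R.from_euler('z',a); ry=lambda a:R.from_euler('y',a)
    A=rz(q[0]); B=A*ry(q[1]); C=A*ry(q[1]+q[2]); E=C*rz(q[3])*ry(q[4])*rz(q[5])
    pos=np.array([0,0,h])+A.apply([a1,d,0])+B.apply([0,0,L1])+C.apply([a3,0,L2])+E.apply([0,0,T])
    return pos,E
def fit():
    f=lambda p:np.concatenate([fk(q,p)[0]-x for q,x,_ in D])
    return least_squares(f,[425,425,300,300,50,0,0])
if __name__=='__main__':
    r=fit(); print(r.x.round(1), np.abs(r.fun).max(), r.fun.round(1))
    for q,x,v in D: print((fk(q,r.x)[1].inv()*R.from_rotvec(v)).as_rotvec().round(3))
E
python3 kin.py
```

```text
[ 5.962e+02  3.848e+02  3.354e+02  2.575e+02  5.960e+01 -2.000e-01
  1.179e+02] 0.270743388883119 [ 0.3 -0.  -0.1 -0.2  0.2 -0.   0.1  0.2 -0.   0.   0.1  0.1  0.1  0.1
 -0.   0.  -0.2  0.2]
[-0.     0.     1.571]
[-1.000e-03 -1.000e-03  1.571e+00]
[0.000e+00 1.000e-03 1.571e+00]
[ 1.00e-03 -0.00e+00  1.57e+00]
[0.    0.    1.571]
[-1.000e-03  0.000e+00  1.572e+00]
```

```bash
cat >> kin.py <<'E'
P=fit().x
C0=R.from_euler('z',np.pi/2)
lo=np.array([-2.91,-.82,.22,-1.22,.12,-3.08]);hi=np.array([2.91,2.16,2.67,4.37,2.79,3.08])
def ik(pos,Rm,q0):
    T=R.from_matrix(Rm)
    def f(q):
        x,E=fk(q,P); return np.concatenate([(x-pos)/100,((E*C0).inv()*T).as_rotvec()])
    r=least_squares(f,q0); return r.x,np.abs(r.fun).max()
E
cat > t1.py <<'E'
from h import *; from kin import *
c=np.array([478,-123.3,110]); q0=[.206,.351,2.057,-1.003,.833,.503]
for az in (115.5,105,95,125,135,145):
  for tilt in (30,35,40,45):
    S=slant(az,tilt); out=[]
    q=np.array(q0)
    for back in (130,60,0):
        q,e=ik(c+S[:,2]*(20-back),S,q); out.append((q.round(2).tolist(),round(e,4)))
    print(az,tilt,out[0][0][3:],out[1][0][3:],out[2])
E
python3 t1.py
```

```text
115.5 30 [-0.7, 0.8, 0.08] [-0.86, 0.63, 0.21] ([-0.1, 0.53, 2.05, -1.06, 0.51, 0.39], np.float64(0.0))
115.5 35 [-0.86, 0.8, 0.3] [-1.05, 0.65, 0.45] ([-0.05, 0.56, 2.08, -1.27, 0.56, 0.64], np.float64(0.0))
115.5 40 [-1.0, 0.83, 0.51] [-1.22, 0.7, 0.68] ([0.0, 0.6, 2.11, -1.45, 0.62, 0.86], np.float64(0.0))
115.5 45 [-1.13, 0.88, 0.7] [-1.36, 0.77, 0.87] ([0.05, 0.64, 2.13, -1.57, 0.71, 1.04], np.float64(0.0))
105 30 [-0.66, 0.93, 0.22] [-0.77, 0.76, 0.31] ([-0.07, 0.55, 1.98, -0.92, 0.64, 0.43], np.float64(0.0))
105 35 [-0.78, 0.95, 0.39] [-0.91, 0.79, 0.49] ([-0.02, 0.58, 2.0, -1.07, 0.68, 0.62], np.float64(0.0))
105 40 [-0.88, 0.98, 0.54] [-1.03, 0.84, 0.66] ([0.03, 0.61, 2.02, -1.2, 0.74, 0.79], np.float64(0.0))
105 45 [-0.97, 1.03, 0.69] [-1.13, 0.89, 0.8] ([0.08, 0.65, 2.03, -1.3, 0.81, 0.93], np.float64(0.0))
95 30 [-0.61, 1.05, 0.33] [-0.7, 0.88, 0.4] ([-0.06, 0.57, 1.92, -0.81, 0.75, 0.49], np.float64(0.0))
95 35 [-0.71, 1.08, 0.46] [-0.81, 0.92, 0.54] ([-0.01, 0.6, 1.93, -0.92, 0.8, 0.63], np.float64(0.0))
95 40 [-0.79, 1.12, 0.59] [-0.9, 0.97, 0.67] ([0.04, 0.63, 1.93, -
[... 683 characters left out ...]
] [-1.47, 0.38, 0.49] ([-0.16, 0.54, 2.21, -1.9, 0.36, 0.88], np.float64(0.0))
135 40 [-1.37, 0.52, 0.49] [-1.83, 0.47, 0.9] ([-0.12, 0.59, 2.26, -2.15, 0.49, 1.18], np.float64(0.0))
135 45 [-1.65, 0.61, 0.87] [-2.05, 0.61, 1.19] ([-0.08, 0.65, 2.3, -2.28, 0.65, 1.37], np.float64(0.0))
145 30 [-0.58, 0.38, -0.65] [-1.05, 0.21, -0.2] ([-0.26, 0.5, 2.2, -1.85, 0.18, 0.59], np.float64(0.0))
145 35 [-1.08, 0.3, -0.12] [-1.89, 0.24, 0.67] ([-0.24, 0.54, 2.26, -2.39, 0.31, 1.15], np.float64(0.0))
145 40 [-1.73, 0.34, 0.6] [-2.34, 0.4, 1.17] ([-0.21, 0.59, 2.32, -2.58, 0.49, 1.38], np.float64(0.0))
145 45 [-2.16, 0.5, 1.1] [-2.52, 0.61, 1.41] ([-0.19, 0.66, 2.37, -2.67, 0.69, 1.5], np.float64(0.0))
```

```bash
python3 - <<'E'
from h import *; from kin import *
c=np.array([478,-123.3,110]); S=slant(96,40); print(S.round(3))
goal(c+S[:,2]*(20-130),S)
q=sensors.sense()['joint_positions']
for n,x in [('pre',c-110*S[:,2]),('g',c+20*S[:,2]),('up',c+20*S[:,2]+[0,0,9]),('out',c+20*S[:,2]+[-35,72,10]),('out2',c+20*S[:,2]+[-35,72,110]),('bal',np.array([497,271.5,200])+20*S[:,2]),('ball',np.array([497,271.5,105])+20*S[:,2])]:
    q,e=ik(x,S,q); print(n,q.round(2),round(e,4))
E
```

```text
[[-0.08   0.995  0.067]
 [ 0.762  0.105 -0.639]
 [-0.643  0.    -0.766]]
t 10.7 q [ 0.206  0.351  2.057 -1.003  0.833  0.503] tcp [448.3 -59.2 195.7] rv [ 1.338  2.12  -0.484] F [-0.5 -1.1 -0.5] gap 85.1
shift [-0.0021, 0.0229, 0.0037] turn [0.2212, -0.0003, 0.2597] rows 0.6 2.7
pre [ 0.22  0.45  1.84 -0.8   1.1   0.58] 0.0
g [ 0.04  0.63  1.94 -1.04  0.84  0.76] 0.0
up [ 0.04  0.61  1.94 -1.02  0.85  0.74] 0.0
out [ 0.21  0.6   1.97 -0.94  0.91  0.83] 0.0
out2 [ 0.21  0.4   1.89 -0.8   1.09  0.58] 0.0
bal [ 0.69  0.68  1.35 -0.56  1.55  0.73] 0.0
ball [ 0.69  0.81  1.4  -0.57  1.4   0.83] 0.0
```

Call:
servo_tool --plan '[[1,[0,0.006,0.001],[0.06,0,0.065]],[1,[-0.001,0.012,0.002],[0.11,0,0.13]],[1,[-0.0015,0.018,0.003],[0.166,0,0.195]],[1,[-0.002,0.023,0.0037],[0.221,0,0.26]],[1,[-0.002,0.023,0.0037],[0.221,0,0.26]],[1,[-0.002,0.023,0.0037],[0.221,0,0.26]],[1,[-0.002,0.023,0.0037],[0.221,0,0.26]]]'

```text
time: 11.28
tcp_pos: [470.1, -52.7, 194.5]
eef_rot: [1.706, 1.9, -0.62]
force: [-0.4, -0.4, 0.9]
finger_gap: 85.5
```

```bash
python3 - <<'E'
from h import *
s=st()
p=eyes.grab_frame('wrist'); save(p,'w7')
for n in ['wide_weight_centre','knob','pocket']: print(n,[(np.round(x['position'],1).tolist(),round(x['confidence'],2)) for x in place_of(p,n)[:2]])
S=slant(96,40); goal(np.array([478,-123.3,110])+20*S[:,2],S)
q=wcam(p,s);print(proj(q,[[478,-123.3,156]]))
E
```

```text
t 11.28 q [ 0.221  0.451  1.84  -0.797  1.103  0.58 ] tcp [470.1 -52.7 194.5] rv [ 1.706  1.9   -0.62 ] F [-0.4 -0.4  0.9] gap 85.5
wide_weight_centre [([478.2, -125.8, 108.4], 0.89)]
knob [([517.6, -205.3, 207.7], 0.81)]
pocket []
t 11.48 q [ 0.22   0.452  1.839 -0.796  1.104  0.58 ] tcp [470.  -52.9 194.4] rv [ 1.707  1.898 -0.621] F [-0.5  0.3  0.4] gap 85.5
shift [-0.0, 0.0005, 0.1302] turn [0.0006, -0.0003, 0.0009] rows 3.1 0.0
[[321.85768846 249.08861826]]
```

View pics/w7.png

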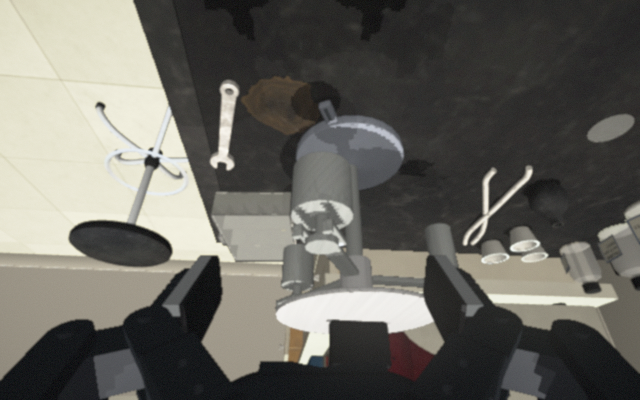

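Call:
servo_tool --plan '[[1,[0,0.0005,0.025],[0,0,0]],[1,[0,0.0005,0.05],[0,0,0]],[1,[0,0.0005,0.075],[0,0,0]],[1,[0,0.0005,0.095],[0,0,0]],[1,[0,0.0005,0.112],[0,0,0]],[1,[0,0.0005,0.124],[0,0,0]],[1,[0,0.0005,0.13],[0,0,0]],[1,[0,0.0005,0.13],[0,0,0]],[1,[0,0.0005,0.13],[0,0,0]]]'

```text
time: 12.23
tcp_pos: [479.2, -135.8, 95.1]
eef_rot: [1.707, 1.898, -0.621]
force: [-0.8, -0.3, 1.0]
finger_gap: 85.7
```

```bash
python3 - <<'E'
from h import *
s=st()
for c in ['wrist','side']:
  p=eyes.grab_frame(c); save(p,'8'+c)
  if c=='side': cv2.imwrite('pics/8sz.png',cv2.resize(cv2.cvtColor(p['pixels'],cv2.COLOR_RGB2BGR)[130:320,240:430],None,fx=3.1,fy=3.1,interpolation=cv2.INTER_CUBIC))
E
```

```text
t 12.23 q [ 0.041  0.629  1.942 -1.037  0.84   0.762] tcp [ 479.2 -135.8   95.1] rv [ 1.707  1.898 -0.621] F [-0.8 -0.3  1. ] gap 85.7
```

View pics/8wrist.png

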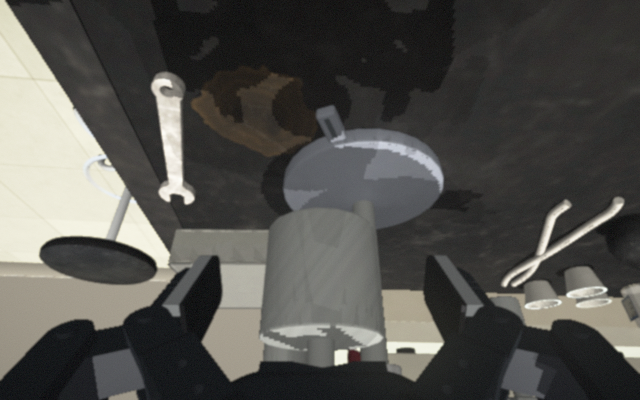

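View pics/8sz.png

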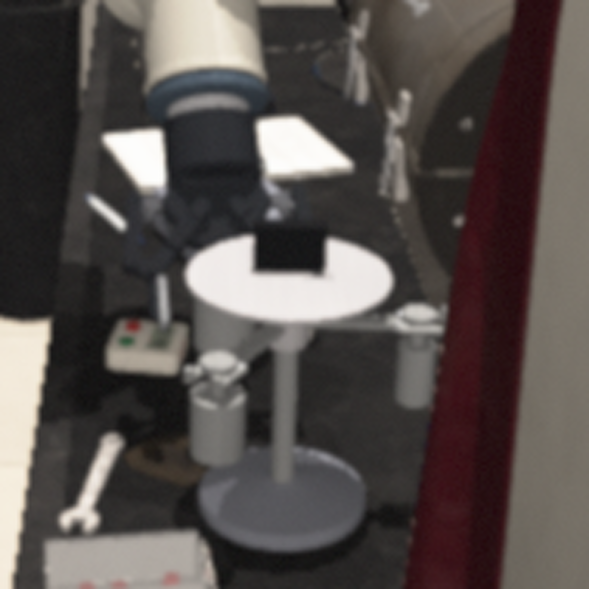

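Call:
servo_tool --plan '[[0.4,[0,0,0],[0,0,0]],[0.2,[0,0,0],[0,0,0]],[0,[0,0,0],[0,0,0]],[-0.2,[0,0,0],[0,0,0]],[-0.5,[0,0,0],[0,0,0]],[-1,[0,0,0],[0,0,0]],[-1,[0,0,0],[0,0,0]],[-1,[0,0,0],[0,0,0]]]' --squeeze 50

```text
time: 13.0
tcp_pos: [479.7, -135.4, 95.7]
eef_rot: [1.706, 1.898, -0.62]
force: [-1.1, 4.4, 7.7]
finger_gap: 45.0
```

```bash
python3 - <<'E'
from h import *
s=st()
p=eyes.grab_frame('wrist'); save(p,'w9')
S=slant(96,40); a=np.radians(115.5); o=np.array([np.cos(a),np.sin(a),0]); c=s['tcp_pos']
goal(c+[0,0,9],S); goal(c+[0,0,9]+30*o,S); goal(c+[0,0,10]+70*o,S); goal(c+[0,0,90]+90*o,S)
E
```

```text
t 13.0 q [ 0.042  0.628  1.942 -1.037  0.841  0.762] tcp [ 479.7 -135.4   95.7] rv [ 1.706  1.898 -0.62 ] F [-1.1  4.4  7.7] gap 45.0
t 13.05 q [ 0.042  0.628  1.942 -1.037  0.84   0.762] tcp [ 479.7 -135.4   95.7] rv [ 1.707  1.898 -0.62 ] F [-1.5  4.1  6.7] gap 45.0
shift [-0.0058, -0.0, -0.0069] turn [0.0021, -0.0001, 0.0006] rows 0.2 0.0
t 13.05 q [ 0.042  0.628  1.942 -1.037  0.84   0.762] tcp [ 479.7 -135.4   95.7] rv [ 1.707  1.898 -0.62 ] F [-1.5  4.1  6.7] gap 45.0
shift [0.0159, -0.01, -0.0251] turn [0.0021, -0.0001, 0.0006] rows 0.8 0.0
t 13.05 q [ 0.042  0.628  1.942 -1.037  0.84   0.762] tcp [ 479.7 -135.4   95.7] rv [ 1.707  1.898 -0.62 ] F [-1.5  4.1  6.7] gap 45.0
shift [0.0441, -0.0232, -0.0501] turn [0.0021, -0.0001, 0.0006] rows 1.7 0.0
t 13.05 q [ 0.042  0.628  1.942 -1.037  0.84   0.762] tcp [ 479.7 -135.4   95.7] rv [ 1.707  1.898 -0.62 ] F [-1.5  4.1  6.7] gap 45.0
shift [0.0072, -0.0298, -0.1236] turn [0.0021, -0.0001, 0.0006] rows 3.1 0.0
```

View pics/w9.png

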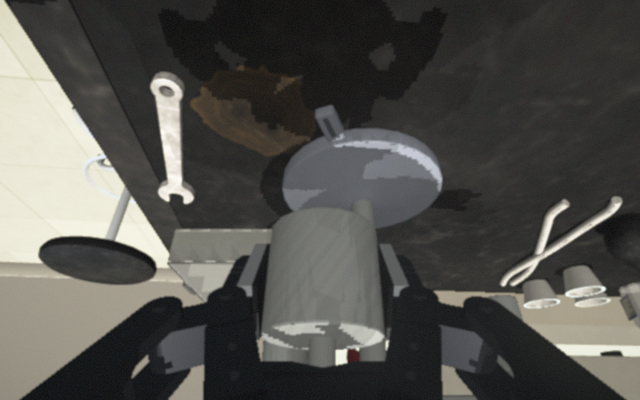

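Call:
servo_tool --plan '[[-1,[-0.0015,0,-0.0017],[0,0,0]],[-1,[-0.003,0,-0.0035],[0,0,0]],[-1,[-0.0045,0,-0.0052],[0,0,0]],[-1,[-0.0058,0,-0.0069],[0,0,0]],[-1,[-0.0058,0,-0.0069],[0,0,0]],[-1,[-0.0058,0,-0.0069],[0,0,0]]]'

```text
time: 13.55
tcp_pos: [479.8, -135.4, 104.8]
eef_rot: [1.707, 1.898, -0.619]
force: [-0.1, -0.6, -3.0]
finger_gap: 45.0
```

```bash
python3 - <<'E'
from h import *
s=st()
p=eyes.grab_frame('wrist'); save(p,'w10')
p=eyes.grab_frame('side'); save(p,'s10'); print([(np.round(x['position'],1).tolist(),round(x['confidence'],2)) for x in place_of(p,'wide_weight_centre')[:2]])
S=slant(96,40); a=np.radians(115.5); o=np.array([np.cos(a),np.sin(a),0]); c=s['tcp_pos']
goal(c+30*o,S); goal(c+[0,0,1]+70*o,S); goal(c+[0,0,80]+90*o,S)
E
```

```text
t 13.55 q [ 0.042  0.609  1.937 -1.019  0.852  0.735] tcp [ 479.8 -135.4  104.8] rv [ 1.707  1.898 -0.619] F [-0.1 -0.6 -3. ] gap 45.0
[([478.1, -126.4, 115.9], 0.66)]
t 13.7 q [ 0.042  0.609  1.937 -1.02   0.852  0.735] tcp [ 479.7 -135.4  104.6] rv [ 1.706  1.898 -0.62 ] F [ 0.9 -0.5 -2.3] gap 44.9
shift [0.0215, -0.0099, -0.0183] turn [0.002, -0.0001, 0.0007] rows 0.7 0.0
t 13.7 q [ 0.042  0.609  1.937 -1.02   0.852  0.735] tcp [ 479.7 -135.4  104.6] rv [ 1.706  1.898 -0.62 ] F [ 0.9 -0.5 -2.3] gap 44.9
shift [0.0498, -0.0231, -0.0434] turn [0.002, -0.0001, 0.0007] rows 1.7 0.0
t 13.7 q [ 0.042  0.609  1.937 -1.02   0.852  0.735] tcp [ 479.7 -135.4  104.6] rv [ 1.706  1.898 -0.62 ] F [ 0.9 -0.5 -2.3] gap 44.9
shift [0.0135, -0.0297, -0.116] turn [0.002, -0.0001, 0.0007] rows 2.9 0.0
```

View pics/w10.png

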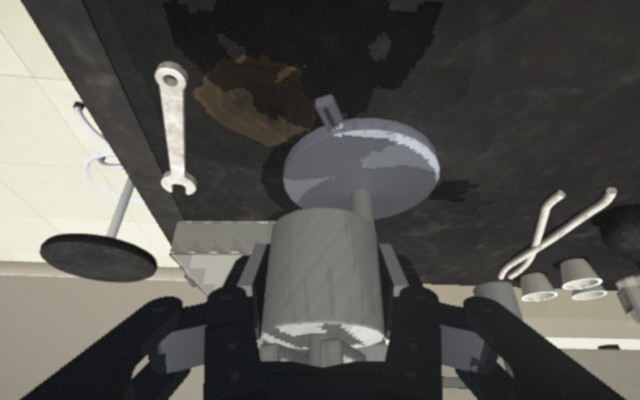

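Call:
servo_tool --plan '[[-1,[0.0036,-0.0017,-0.003],[0,0,0]],[-1,[0.009,-0.004,-0.0077],[0,0,0]],[-1,[0.0143,-0.0066,-0.0122],[0,0,0]],[-1,[0.0215,-0.0099,-0.0185],[0,0,0]],[-1,[0.0285,-0.0132,-0.0247],[0,0,0]],[-1,[0.0356,-0.0165,-0.0309],[0,0,0]],[-1,[0.0427,-0.0198,-0.0372],[0,0,0]],[-1,[0.0498,-0.0231,-0.0434],[0,0,0]],[-1,[0.045,-0.025,-0.055],[0,0,0]],[-1,[0.03,-0.027,-0.085],[0,0,0]],[-1,[0.0135,-0.0297,-0.116],[0,0,0]],[-1,[0.0135,-0.0297,-0.116],[0,0,0]]]'

```text
time: 14.7
tcp_pos: [441.8, -52.4, 189.1]
eef_rot: [1.706, 1.896, -0.614]
force: [1.7, 0.5, -2.4]
finger_gap: 44.6
```

```bash
python3 - <<'E'
from h import *
s=st()
p=eyes.grab_frame('wrist'); save(p,'w11')
p=eyes.grab_frame('side'); save(p,'s11')
for n in ['wide_weight_centre','mid_weight_centre','slim_weight_centre']:print([(np.round(x['position'],1).tolist(),round(x['confidence'],2)) for x in place_of(p,n)[:2]])
S=slant(96,40); goal(np.array([497,200,290])+20*S[:,2],S)
E
```

```text
t 14.7 q [ 0.236  0.432  1.91  -0.813  1.071  0.635] tcp [441.8 -52.4 189.1] rv [ 1.706  1.896 -0.614] F [ 1.7  0.5 -2.4] gap 44.6
[([441.7, -41.4, 202.3], 0.78)]
[([464.7, -275.9, 109.3], 0.95)]
[([605.9, -210.7, 113.1], 0.6)]
t 14.95 q [ 0.233  0.442  1.915 -0.817  1.065  0.64 ] tcp [440.4 -54.2 183.8] rv [ 1.706  1.899 -0.622] F [-0.8  0.1 -3. ] gap 44.7
shift [0.1207, 0.0832, -0.22] turn [0.0006, 0.0, 0.0018] rows 6.3 0.0
```

View pics/s11.png

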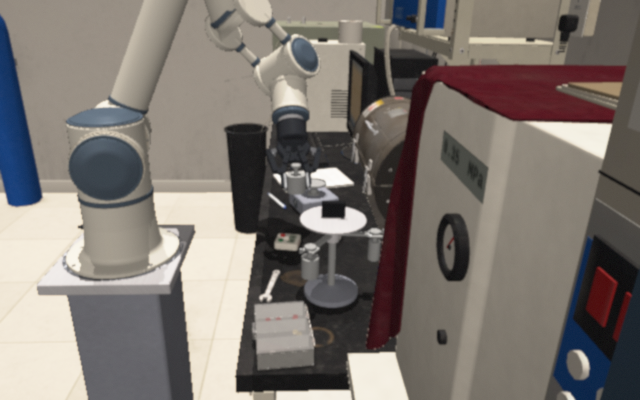

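View pics/w11.png

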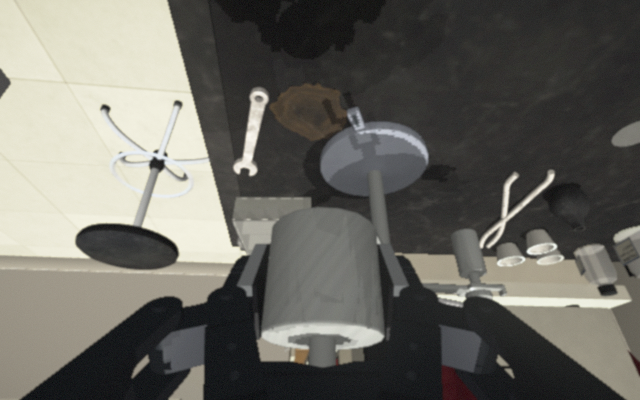

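```bash
python3 - <<'E'
from h import *
a=cv2.imread('pics/side0.png')[160:220,270:350]; b=cv2.imread('pics/top0.png')[170:260,160:250]
a=cv2.resize(a,None,fx=8,fy=8,interpolation=cv2.INTER_CUBIC); b=cv2.resize(b,None,fx=6,fy=6,interpolation=cv2.INTER_CUBIC)
cv2.imwrite('pics/za.png',a);cv2.imwrite('pics/zb.png',b)
E
```

```text
(no output)
```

View pics/za.png

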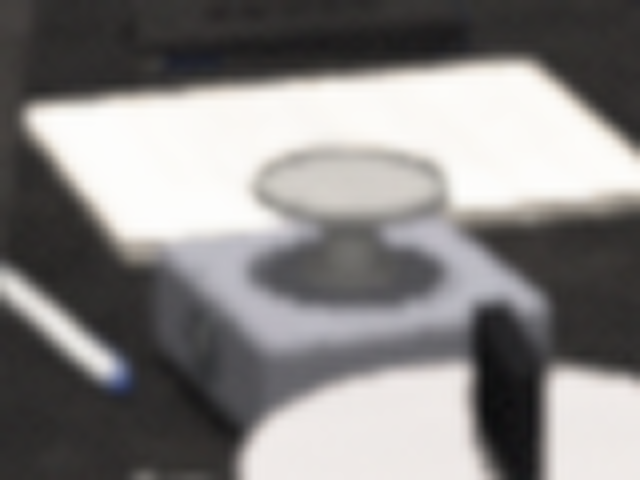

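View pics/zb.png

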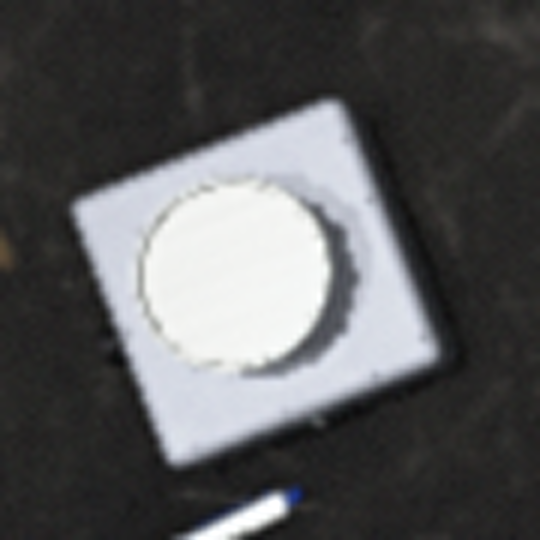

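```bash
python3 - <<'E'
from h import *
ps=eyes.grab_frame('side'); pt=eyes.grab_frame('top')
c=unproj(pt,202.8,217,53); print('case centre',c)
cor=[unproj(pt,160+u/6,170+v/6,53).round(1) for u,v in [(72,205),(338,98),(442,358),(175,466)]]; print(cor,[np.linalg.norm(cor[i]-cor[i-1]).round(1) for i in range(4)])
def Pm(p): 
    V=np.column_stack([R.from_rotvec(p['rvec']).as_matrix(),p['tvec']]); return K(p)@V
X=cv2.triangulatePoints(Pm(ps),Pm(pt),np.array([[313.6],[183.1]]),np.array([[199.2],[215.7]])); X=(X[:3]/X[3]).ravel(); print('rim',X, proj(ps,X),proj(pt,X))
for z in (80,100,120,140,160): print(z,proj(ps,[497,271.5,z]),proj(pt,[497,271.5,z]),unproj(pt,199.2,215.7,z), 'diam px', )
# stereo of diameter
d=np.linalg.norm(unproj(pt,199.2-16,215.7,120)-unproj(pt,199.2+16.1,215.7,120)); print('dia at 120',d)
E
```

```text
case centre [496.20066414 268.83421629  53.        ]
[array([529.7, 344. ,  53. ]), array([571.7, 235.8,  53. ]), array([463.2, 193.6,  53. ]), array([422.1, 301.5,  53. ])] [np.float64(115.7), np.float64(116.1), np.float64(116.4), np.float64(115.5)]
rim [498.23943635 269.76847539  84.12031824] [[313.34319544 183.11639218]] [[199.19816823 215.22583769]]
80 [[312.89645308 184.17508128]] [[198.90334271 215.88949406]] [497.43805764 270.79897839  80.        ] diam px
100 [[312.99362785 178.06156694]] [[196.72627637 215.25857536]] [495.82407316 265.75245525 100.        ] diam px
120 [[313.09177727 171.8867346 ]] [[194.45735791 214.60103771]] [494.21008868 260.70593211 120.        ] diam px
140 [[313.19091608 165.64965711]] [[192.09064906 213.91516018]] [492.5961042  255.65940896 140.        ] diam px
160 [[313.29105932 159.3493885 ]] [[189.61968845 213.19907026]] [490.98211971 250.61288582 160.        ] diam px
dia at 120 73.01712316009063
```

```bash
python3 - <<'E'
from h import *; from kin import *
S=slant(96,40); goal([498.3,258.3,200],S)
q=sensors.sense()['joint_positions']
for x in ([470,100,200],[498.3,258.3,200],[498.3,258.3,88]):
    q,e=ik(x,S,q); print(q.round(2),e)
E
```

```text
t 15.05 q [ 0.232  0.442  1.915 -0.817  1.065  0.64 ] tcp [440.5 -54.3 183.8] rv [ 1.707  1.899 -0.622] F [ 1.4  0.2 -2.3] gap 44.7
shift [0.2229, 0.0906, -0.2084] turn [0.0001, 0.0001, 0.0019] rows 7.6 0.0
[ 0.5   0.52  1.66 -0.66  1.33  0.68] 8.457391231786459e-11
[ 0.69  0.67  1.34 -0.56  1.57  0.72] 1.2366285773168784e-11
[ 0.69  0.81  1.41 -0.57  1.4   0.83] 1.7053025658242404e-15
```

Call:
servo_tool --plan '[[-1,[0.009,0.0036,-0.0083],[0,0,0]],[-1,[0.024,0.01,-0.0225],[0,0,0]],[-1,[0.045,0.0183,-0.042],[0,0,0]],[-1,[0.067,0.0272,-0.0625],[0,0,0]],[-1,[0.089,0.0362,-0.083],[0,0,0]],[-1,[0.111,0.0451,-0.104],[0,0,0]],[-1,[0.134,0.0545,-0.125],[0,0,0]],[-1,[0.156,0.0634,-0.146],[0,0,0]],[-1,[0.178,0.0724,-0.1665],[0,0,0]],[-1,[0.2,0.0813,-0.187],[0,0,0]],[-1,[0.215,0.0874,-0.201],[0,0,0]],[-1,[0.2229,0.0906,-0.2084],[0,0,0]]]'

```text
time: 16.05
tcp_pos: [498.6, 260.6, 198.7]
eef_rot: [1.705, 1.9, -0.623]
force: [-0.2, -1.2, -3.3]
finger_gap: 45.1
```

Call:
servo_tool --plan '[[-1,[0,0,0],[0,0,0]],[-1,[0,0,0],[0,0,0]]]'

```text
time: 16.22
tcp_pos: [498.4, 260.6, 197.4]
eef_rot: [1.704, 1.901, -0.625]
force: [0.2, -1.4, -2.4]
finger_gap: 44.7
```

```bash
python3 - <<'E'
from h import *
s=st()
for c in ['wrist','side','top']:
    p=eyes.grab_frame(c); save(p,'12'+c)
    for n in ['wide_weight_centre','balance_axis']:print(c,n,[(np.round(x['position'],1).tolist(),round(x['confidence'],2)) for x in place_of(p,n)[:2]])
    if c!='wrist': 
        q=proj(p,[497,270,150])[0].astype(int); b=p['pixels'][max(0,q[1]-45):q[1]+65,q[0]-60:q[0]+60]; cv2.imwrite(f'pics/12{c}z.png',cv2.resize(cv2.cvtColor(b,cv2.COLOR_RGB2BGR),None,fx=5,fy=5,interpolation=cv2.INTER_CUBIC)); print(q)
S=slant(96,40); goal([498.3,258.3,105],S)
E
```

```text
t 16.22 q [ 0.696  0.673  1.335 -0.564  1.572  0.715] tcp [498.4 260.6 197.4] rv [ 1.704  1.901 -0.625] F [ 0.2 -1.4 -2.4] gap 44.7
wrist wide_weight_centre [([497.9, 275.5, 211.8], 0.56)]
wrist balance_axis []
side wide_weight_centre [([494.9, 269.1, 214.7], 0.56), ([465.4, -277.8, 110.2], 0.16)]
side balance_axis [([501.5, 274.2, 52.2], 0.62)]
[313 162]
top wide_weight_centre [([501.3, 272.1, 211.4], 0.89), ([422.5, 29.8, 2.4], 0.17)]
top balance_axis [([498.2, 270.5, 53.1], 0.84)]
[191 213]
t 16.67 q [ 0.695  0.67   1.335 -0.564  1.573  0.715] tcp [498.6 260.3 198.8] rv [ 1.706  1.9   -0.623] F [-0.5 -0.1 -3.4] gap 44.8
shift [0.0588, -0.0003, 0.0731] turn [0.0002, 0.0004, 0.0029] rows 2.3 0.0
```

View pics/12wrist.png

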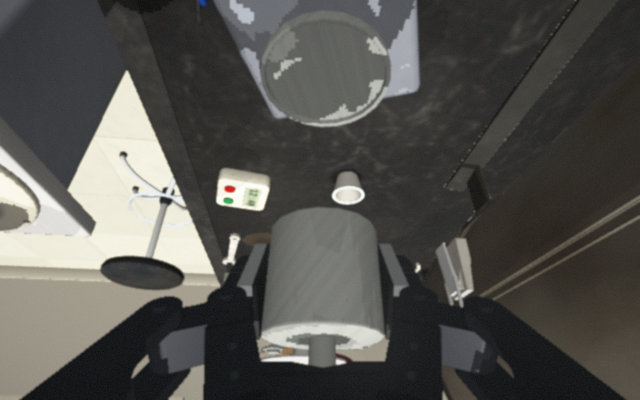

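View pics/12sidez.png

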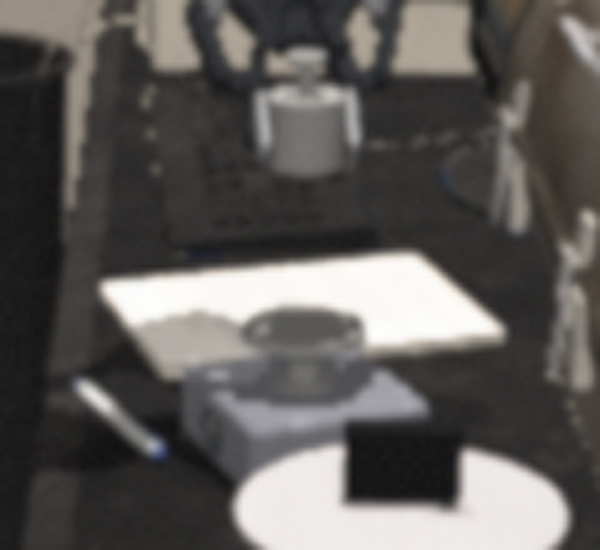

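View pics/12topz.png

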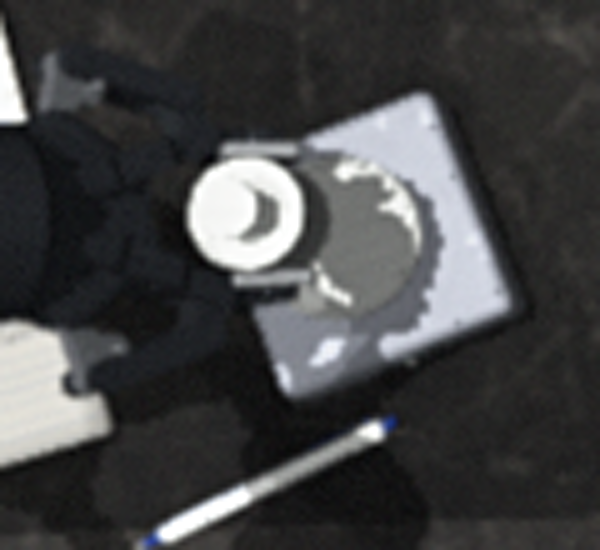

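```bash
python3 - <<'E'
from h import *
s=st(); pt=eyes.grab_frame('top'); ps=eyes.grab_frame('side'); pw=wcam(eyes.grab_frame('wrist'),s)
print('weight top from top cam',unproj(pt,131+246/5,168+214/5,235))
X=unproj(ps,253+309/5,117+91/5,235);print('side cam col/row',X, 'proj est', proj(ps,[497,271.8,235]))
print('pan from wrist',unproj(pw,326,69,84),[unproj(pw,u,v,84).round(1) for u,v in [(262,69),(390,69),(326,12),(326,126)]])
im=pw['pixels'][0:140,220:440]; cv2.imwrite('pics/13.png',cv2.resize(cv2.cvtColor(im,cv2.COLOR_RGB2BGR),None,fx=3.5,fy=3.5,interpolation=cv2.INTER_CUBIC))
E
```

```text
t 16.67 q [ 0.695  0.67   1.335 -0.564  1.573  0.715] tcp [498.6 260.3 198.8] rv [ 1.706  1.9   -0.623] F [-0.5 -0.1 -3.4] gap 44.8
weight top from top cam [495.75672983 269.68787925 235.        ]
side cam col/row [500.30628297 270.90825767 235.        ] proj est [[313.67134468 135.1177641 ]]
pan from wrist [499.27199774 277.8528767   84.        ] [array([461.3, 273.7,  84. ]), array([537.1, 282. ,  84. ]), array([495.3, 311.9,  84. ]), array([504.7, 230.7,  84. ])]
```

View pics/13.png

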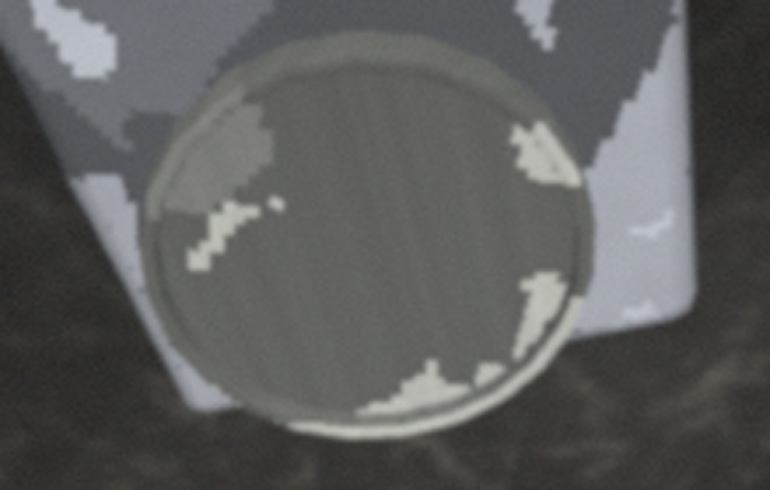

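```bash
python3 - <<'E'
from h import *
from scipy.optimize import least_squares
s=sensors.sense(); pw=wcam(eyes.grab_frame('wrist'),s)
t=np.linspace(0,2*np.pi,721)
def ext(x):
    q=proj(pw,np.column_stack([x[0]+39*np.cos(t),x[1]+39*np.sin(t),0*t+x[2]])); return np.array([q[:,0].min(),q[:,0].max(),q[:,1].min(),q[:,1].max()])
m=np.array([260.6,389.1,9.4,125.1])
r=least_squares(lambda x:ext(x)-m,[497,270,85],diff_step=1e-4); print(r.x,r.fun)
for z in (81,85,90): 
    r=least_squares(lambda x:ext([x[0],x[1],z])-m,[497,270],diff_step=1e-4); print(z,r.x,r.fun)
E
```

```text
[498.92059908 275.01230768  86.29685378] [-1.65796669  1.65313193  1.68734314 -2.31867955]
81 [499.29244707 271.78389833] [ 0.12850412 -0.12432833  2.33519438 -4.39867038]
85 [499.01136401 274.22457588] [-1.21215527  1.20963034  1.84449655 -2.83969886]
90 [498.6639119  277.25165219] [-2.9604435   2.95287737  1.24527258 -0.78676609]
```

Call:
servo_tool --plan '[[-1,[0.01,0,0.012],[0,0,0]],[-1,[0.023,0,0.0275],[0,0,0]],[-1,[0.036,0,0.043],[0,0,0]],[-1,[0.046,0,0.055],[0,0,0]],[-1,[0.053,0,0.0632],[0,0,0]],[-1,[0.0566,0,0.0674],[0,0,0]],[-1,[0.0566,0,0.0674],[0,0,0]],[-1,[0.0566,0,0.0674],[0,0,0]]]'

```text
time: 17.53
tcp_pos: [498.7, 260.7, 111.1]
eef_rot: [1.705, 1.9, -0.622]
force: [-0.4, 0.1, -2.7]
finger_gap: 44.9
```

```bash
python3 - <<'E'
from h import *
s=st()
for c in ['wrist','side']:
    p=eyes.grab_frame(c); save(p,'14'+c)
    if c!='wrist': b=p['pixels'][130:220,260:380]; cv2.imwrite(f'pics/14{c}z.png',cv2.resize(cv2.cvtColor(b,cv2.COLOR_RGB2BGR),None,fx=6,fy=6,interpolation=cv2.INTER_CUBIC))
E
```

```text
t 17.53 q [ 0.696  0.778  1.392 -0.57   1.434  0.803] tcp [498.7 260.7 111.1] rv [ 1.705  1.9   -0.622] F [-0.4  0.1 -2.7] gap 44.9
```

View pics/14wrist.png

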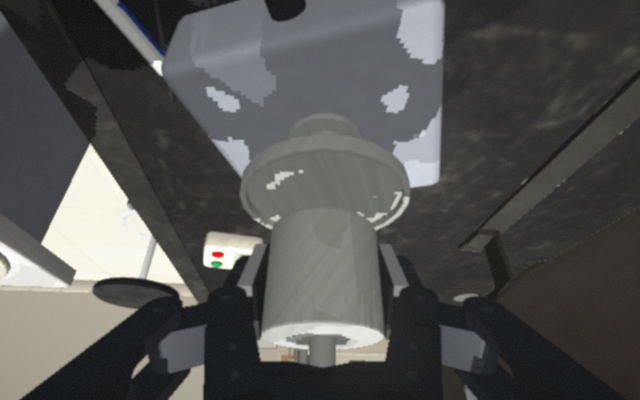

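View pics/14sidez.png

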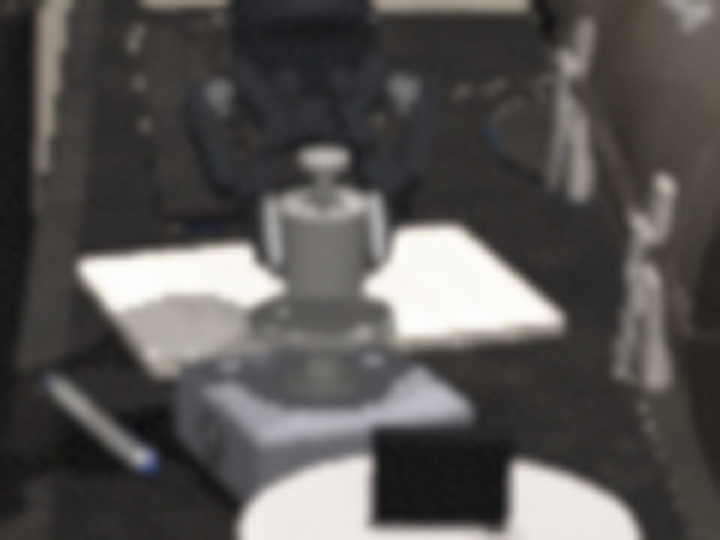

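Call:
servo_tool --plan '[[-1,[0.002,0,0.0024],[0,0,0]],[-1,[0.0045,0,0.0054],[0,0,0]],[-1,[0.0064,0,0.0077],[0,0,0]],[-1,[0.0077,0,0.0092],[0,0,0]],[-1,[0.0077,0,0.0092],[0,0,0]]]'

```text
time: 18.05
tcp_pos: [498.7, 260.7, 99.1]
eef_rot: [1.705, 1.9, -0.622]
force: [-0.0, 0.1, -2.9]
finger_gap: 44.9
```

Call:
servo_tool --plan '[[-1,[0.0008,0,0.0009],[0,0,0]],[-1,[0.0016,0,0.0019],[0,0,0]],[-1,[0.0026,0,0.0031],[0,0,0]],[-1,[0.0026,0,0.0031],[0,0,0]],[-1,[0.0026,0,0.0031],[0,0,0]]]'

```text
time: 18.47
tcp_pos: [498.6, 260.6, 95.0]
eef_rot: [1.705, 1.9, -0.622]
force: [-0.1, -1.0, -3.2]
finger_gap: 44.3
```

Call:
servo_tool --plan '[[-1,[0.0006,0,0.0008],[0,0,0]],[-1,[0.0013,0,0.0015],[0,0,0]],[-1,[0.0013,0,0.0015],[0,0,0]],[-1,[0.0013,0,0.0015],[0,0,0]]]'

```text
time: 18.8
tcp_pos: [498.6, 260.7, 93.0]
eef_rot: [1.705, 1.9, -0.622]
force: [0.8, -0.5, -2.7]
finger_gap: 44.8
```

Call:
servo_tool --plan '[[-1,[0.0006,0,0.0008],[0,0,0]],[-1,[0.0013,0,0.0015],[0,0,0]],[-1,[0.0013,0,0.0015],[0,0,0]],[-1,[0.0013,0,0.0015],[0,0,0]]]'

```text
time: 19.13
tcp_pos: [498.7, 260.7, 91.0]
eef_rot: [1.705, 1.9, -0.622]
force: [0.7, -0.7, -1.9]
finger_gap: 44.8
```

```bash
python3 - <<'E'
from h import *
F=[]
for i in range(4): F.append(sensors.sense()['force'][2]); p=eyes.grab_frame('side' if i else 'wrist'); (save(p,'15w') if i==0 else 0)
print(np.round(F,2),np.mean(F)); st()
b=p['pixels'][130:220,260:380]; cv2.imwrite('pics/15sz.png',cv2.resize(cv2.cvtColor(b,cv2.COLOR_RGB2BGR),None,fx=6,fy=6,interpolation=cv2.INTER_CUBIC))
E
```

```text
[-1.92 -2.02 -1.93 -1.86] -1.9331696621034185
t 19.33 q [ 0.696  0.804  1.4   -0.573  1.404  0.823] tcp [498.7 260.7  91.1] rv [ 1.705  1.9   -0.622] F [ 0.4 -0.1 -1.4] gap 44.9
```

View pics/15w.png

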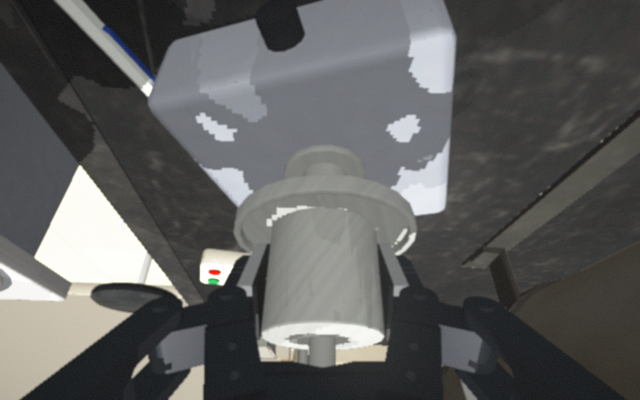

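View pics/15sz.png

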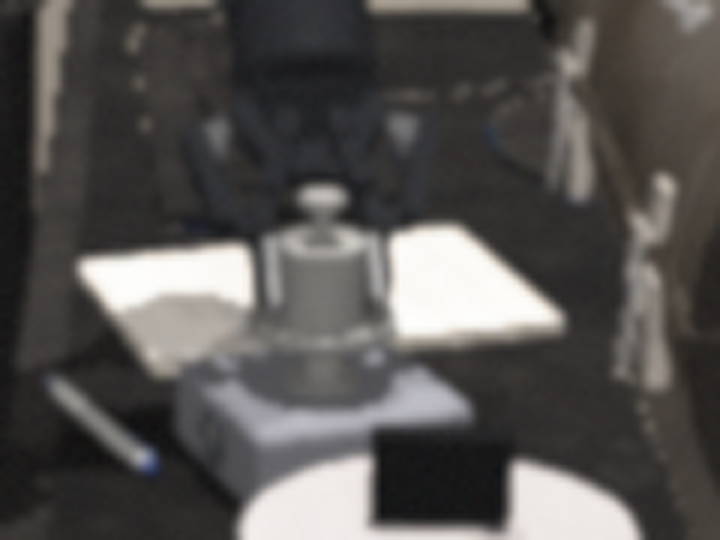

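Call:
servo_tool --plan '[[-1,[0.0006,0,0.0008],[0,0,0]],[-1,[0.0006,0,0.0008],[0,0,0]],[-1,[0.0006,0,0.0008],[0,0,0]]]'

```text
time: 19.58
tcp_pos: [498.7, 260.7, 90.1]
eef_rot: [1.705, 1.9, -0.622]
force: [0.1, -0.7, -0.5]
finger_gap: 45.0
```

Call:
servo_tool --plan '[[-1,[0.0006,0,0.0008],[0,0,0]],[-1,[0.0006,0,0.0008],[0,0,0]],[-1,[0.0006,0,0.0008],[0,0,0]]]'

```text
time: 19.83
tcp_pos: [498.7, 260.7, 89.0]
eef_rot: [1.705, 1.9, -0.622]
force: [0.4, 0.2, 0.4]
finger_gap: 44.6
```

```bash
python3 - <<'E'
from h import *
F=[]
for i in range(4): F.append(sensors.sense()['force'][2]); p=eyes.grab_frame('side')
print(np.round(F,2),np.mean(F)); st()
E
```

```text
[0.42 0.37 0.02 0.01] 0.2038941222498831
t 20.03 q [ 0.696  0.807  1.401 -0.573  1.401  0.825] tcp [498.7 260.6  89.1] rv [ 1.705  1.9   -0.622] F [-0.2  0.4 -1. ] gap 44.9
```

Call:
servo_tool --plan '[[0.06,[0,0,0],[0,0,0]],[0.08,[0,0,0],[0,0,0]],[0.1,[0,0,0],[0,0,0]],[0.13,[0,0,0],[0,0,0]],[0.17,[0,0,0],[0,0,0]],[0.22,[0,0,0],[0,0,0]],[0.3,[0,0,0],[0,0,0]],[0.45,[0,0,0],[0,0,0]],[0.7,[0,0,0],[0,0,0]],[1,[0,0,0],[0,0,0]],[1,[0,0,0],[0,0,0]]]'

```text
time: 20.95
tcp_pos: [498.7, 260.7, 89.1]
eef_rot: [1.705, 1.9, -0.622]
force: [-0.2, -0.7, -0.4]
finger_gap: 85.1
```

```bash
python3 - <<'E'
from h import *
s=st()
for c in ['wrist','side']:
    p=eyes.grab_frame(c); save(p,'16'+c); print([(np.round(x['position'],1).tolist(),round(x['confidence'],2)) for x in place_of(p,'wide_weight_centre')[:2]])
E
```

```text
t 20.95 q [ 0.696  0.807  1.401 -0.573  1.401  0.825] tcp [498.7 260.7  89.1] rv [ 1.705  1.9   -0.622] F [-0.2 -0.7 -0.4] gap 85.1
[([498.7, 272.0, 100.5], 0.91)]
[([493.9, 271.5, 103.1], 0.77)]
```

View pics/16wrist.png

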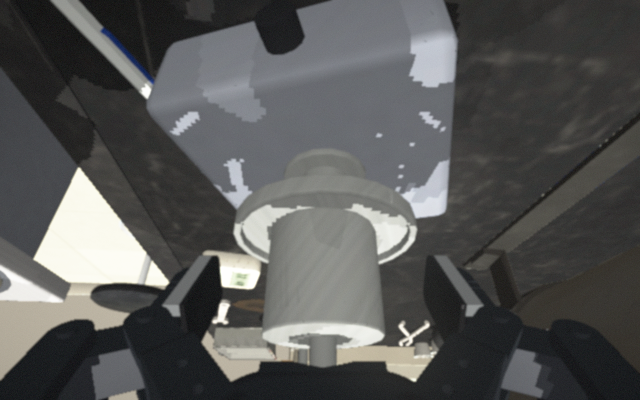

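Call:
servo_tool --plan '[[1,[0,0,-0.005],[0,0,0]],[1,[0,0,-0.015],[0,0,0]],[1,[0,0,-0.03],[0,0,0]],[1,[0,0,-0.055],[0,0,0]],[1,[0,0,-0.085],[0,0,0]],[1,[0,0,-0.115],[0,0,0]],[1,[0,0,-0.14],[0,0,0]],[1,[0,0,-0.15],[0,0,0]],[1,[0,0,-0.15],[0,0,0]],[1,[0,0,-0.15],[0,0,0]]]'

```text
time: 21.98
tcp_pos: [488.3, 356.4, 203.6]
eef_rot: [1.705, 1.9, -0.622]
force: [0.3, -0.6, -0.5]
finger_gap: 85.7
```

```bash
python3 - <<'E'
from h import *
s=st()
for c in ['wrist','side','top']:
    p=eyes.grab_frame(c); save(p,'17'+c)
    for n in ['wide_weight_centre','balance_axis','mid_weight_centre','slim_weight_centre','lab_timer','crucible_0','wrench_0']: print(c,n,[(np.round(x['position'],1).tolist(),round(x['confidence'],2)) for x in place_of(p,n)[:2]])
    if c=='side': b=p['pixels'][130:320,230:400]; cv2.imwrite('pics/17sz.png',cv2.resize(cv2.cvtColor(b,cv2.COLOR_RGB2BGR),None,fx=3.1,fy=3.1,interpolation=cv2.INTER_CUBIC))
E
```

```text
t 21.98 q [ 0.806  0.749  1.142 -0.521  1.723  0.744] tcp [488.3 356.4 203.6] rv [ 1.705  1.9   -0.622] F [ 0.3 -0.6 -0.5] gap 85.7
wrist wide_weight_centre [([497.1, 269.2, 101.2], 0.72)]
wrist balance_axis [([497.4, 271.3, 53.3], 0.78)]
wrist mid_weight_centre [([383.2, -181.2, -0.9], 0.15)]
wrist slim_weight_centre [([609.6, -214.4, 109.0], 0.93)]
wrist lab_timer [([420.6, 23.9, -0.2], 0.87)]
wrist crucible_0 [([556.6, 59.4, 0.8], 0.55)]
wrist wrench_0 [([515.8, -206.9, -1.3], 0.68), ([381.7, -180.2, -1.3], 0.61)]
side wide_weight_centre [([499.6, 272.1, 105.5], 0.86)]
side balance_axis [([498.5, 276.8, 51.3], 0.89)]
side mid_weight_centre [([464.2, -275.1, 109.7], 0.78), ([376.5, -181.7, -2.6], 0.59)]
side slim_weight_centre [([608.0, -205.6, 111.1], 0.63)]
side lab_timer [([417.7, 32.3, 0.1], 0.74), ([606.3, -206.7, 110.1], 0.45)]
side crucible_0 []
side wrench_0 [([380.5, -180.3, 2.2], 0.69)]
top wide_weight_centre [([498.2, 270.8, 101.1], 0.92)]
top balance_axis [([498.7, 272.6, 56.3], 0.59)]
top mid_weight_centre []
top slim_weight_centre [([607.8, -207.6, 107.2], 0.45)]
top lab_timer [([420.7, 29.5, 2.1], 0.97), ([511.5, -205.2, -0.8], 0.74)]
top crucible_0 []
top wrench_0 []
```

View pics/17wrist.png

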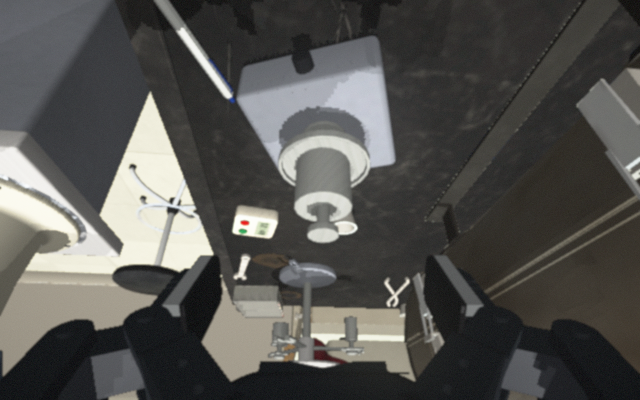

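View pics/17sz.png

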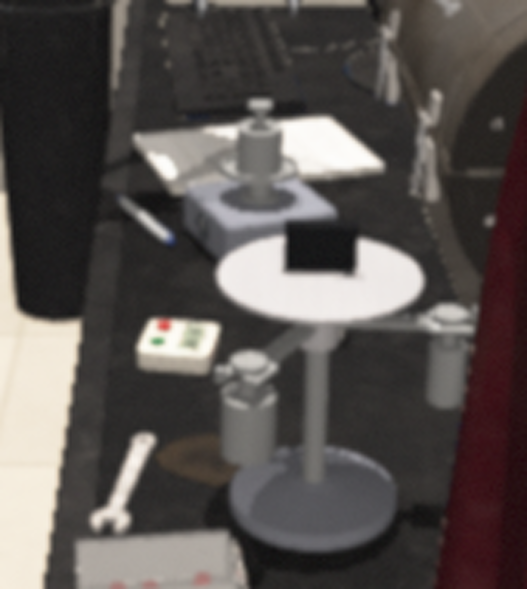

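The wide weight stands upright and centred on the pan. The other two weights hang on their hooks, the bystanders are in place and the hand is clear, so I'm handing the job in.

```bash
python3 - <<'E'
from h import *
print(robot.sign_off())
E
```

```text
the job is handed in; nothing more can be done
None
```

The widest weight is standing upright on the balance pan, and I handed the job in at about 22 s of the 58 s allowed. No verdict was reported.

- **Turning:** I gripped the bar and turned the stand about 78°. The cameras then put the weight about 90 mm from the axis at 115.6°, with the pointer at about 116°.
- **Taking it off the hook:** The hand reached in at 40° off vertical. I came in about 20° to one side of the fork's direction, because the straight approach would have taken joint 4 past its range. I raised the weight 9 mm and pulled it straight out along the fork. The network placed it about 180 mm from the stand's axis and 200 mm up.
- **Setting it down:** I lowered it in steps of 1–2 mm until the wrist force fell from about −2.8 N to about 0. The pan was then carrying the full weight, so I opened the fingers slowly and backed off.

**Last checks:**
- The three cameras put the weight within about 5 mm of the balance axis. They disagree with each other by a few mm.
- The weight's centre is at about 101–105 mm.
- The wrist picture shows the weight upright inside the rim, and the hand touches nothing.
- The side camera shows both other weights hanging.
- The timer, spanner and crucible are where they were, to within the networks' accuracy.

**Not confirmed:** I had no direct reading of the pan's travel. I estimate about 2–3 mm from the force. In the last round the top view missed the crucible, the spanner and the mid weight, and the side view missed the crucible. The wrist camera's only mid-weight hit was a low-confidence false one. Each of the three was seen properly by at least one other camera.

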